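# Gauge the bar and click the lock knob home

### The arm

A 7-joint arm with a two-finger parallel gripper is mounted at the origin on a cart in front of the work surface, level with it; the furniture and walls round the work are solid. World frame = base frame: x ahead of the robot, y to its left, z up, the work surface at z = 0. Lengths are in m, angles in rad, forces in N, time in s.
With the tool pointing down it reaches from about 0.425 to 0.875 m from the base axis. Payload 4.7 kg.
Tool frame: the origin (TCP) lies on the centre line of the jaws, within the pads' length; the fingertips stand 19 mm ahead of it and the grasp point (between the pads) is the TCP; x points along the fingers, z is the direction in which the jaws open and shut, and the axes are right-handed (so a half turn about x gives the same grasp; the last joint's range is limited). The gripper opens to 87 mm and grips with 3 to 60 N. Pads are 19 mm wide; open, the fingers measure 117 mm over their backs; the gripper's body (75 mm by 190 mm) begins 51 mm behind the grasp point.
Start: joints at [1.305, 0.321, -0.07, 1.45, 0.023, 1.371, -0.057], TCP at [0.179, -0.625, 0.242] pointing down, gripper open.
Joint ranges: [-2.86, 2.86], [-0.3, 2.09], [-1.38, 1.24], [0.06, 2.45], [-1.56, 4.7], [0.09, 2.05], [-2.69, 2.69]. Speed limits (rad/s): [2.57, 2.57, 3.14, 3.14, 3.14, 3.14, 3.14].

### API

Orientations are given as a rotation vector (axis times angle).
In Python, from bench import get_state, get_image, camera_info, close_job gives the robot as it stands.
- The arm moves only by the tool jog_arm, never from a script. Its argument "targets" is a list of rows, each a list of 7 numbers: the turn, a rotation vector about the tool's x, y, z in degrees, then the shift along the tool's x, y, z in cm, then the finger opening in cm, from 0 to 8.7. In form: [[wx, wy, wz, tx, ty, tz, jaw], ...]. A call has 1 to 10 rows; each row shifts and turns the commanded pose from where the row before left it, along the tool's axes as they then stand; what a row does not reach is not made up. A row lasts 1/8 s, in which the tool goes at most 62.5 mm and 10.7 degrees, less where a joint would pass 70% of its speed; a pose out of reach is approached as far as the arm can. A call is refused whole if a number of a shift passes 6.25 or a number of a turn 10.7, either way. A call with a gripper value outside its range is refused whole. The fingers move at their own pace and stop on an object; "squeeze" is the grip in N (left out, the last holds). Time passes only in rows, so rows that do not move let the fingers close. It gives the time, the measured TCP pose, the force and the opening at its end, in the units of the state.
- get_state(): the state, without advancing time (a new reading comes with each control period).
- get_image(name): name is "side" or "top" or "wrist"; returns (picture, depth): 400x640x3 uint8, red, green, blue; 400x640 float32, m along the optical axis (not along the pixel's ray), 0 where there is no reading.
- camera_info(name): a dict with "intrinsics" (3x3 intrinsics, pixels), "world_from_camera" (4x4, takes a point from camera to world coordinates); the wrist camera has in their place "mount" (4x4, takes a point from camera to tool coordinates, whose origin is the TCP and whose axes are the tool frame's). Camera axes: x right, y up, looking along -z (the intrinsics and any distortion apply to the point x, -y, -z); pixel columns grow to the right and rows downward; lengths in m; the calibration is good to about 2 mm. The wrist camera is an equidistant fisheye: a pixel r from the principal point sees the ray r / f radians off the axis. A picture is of the moment at which its call begins: read the wrist's pose just before it. camera_info takes no time and is no camera call.
- close_job(): hands the job in, once; it reports no verdict.
The state is a dict: "time": time; "joint_positions": joint angles; "qd": joint speeds; "joint_torque": joint torques, N m; "position": TCP position; "tool_rot": TCP orientation; "ft_force": force on the tool from outside, world axes, zero at the start; "torque": the same for the moment, N m; "grip_width": opening from 0.0 (shut) to 1.0 (fully open).
Only numpy, scipy, OpenCV 4.12 (cv2) and the standard library are available. Lean on these libraries where they do the work, as an engineer would, in place of code of your own. Each camera call takes 0.05 s, during which the arm holds its last target.

### The job

Of the two aluminium bars, take the one that fits the gauge, lay it on the track and slide it lengthwise through the gauge bridge until its nose is against the end stop. Let go of it, then turn the black knob on the sloping panel clockwise until it clicks past its detent, so that the stop pin stands up behind the bar. Leave the other bar and the things lying around where they are.

Things in the scene. Friction and masses are not known exactly. Their poses are not given: they have to be found in the camera images.
- gauge: gauge fixture fixed on the bench: dark steel plate 225x200x24 mm (x -55..170, y -100..100). Origin on the bench under the track; y along the track, x from the track toward the knob panel (away from the robot), z up. The track is the bright flat strip at x = 0, top z = 24 mm, open from y = +100 to -24 mm; the bar is slid toward -y, through the bridge
- gauge_track (a point): point on the track's top at gauge (0, 50, 24) mm, where a bar can be laid before sliding; gauge axes
- gauge_mouth (a point): centre of the bridge's mouth on the track, gauge (0, -25, 24) mm; gauge axes. Steel bridge from y -50 to -25 mm, 51 mm wide in x, its top 28 mm above the track. Opening 19 mm wide and 20 mm high, flared at the mouth to about 27 mm
- gauge_stop (a point): foot of the end stop's face on the track, gauge (0, -60, 24) mm; gauge axes. The stop is 24 mm high. A bar that is home has its nose here, its centre 36 mm toward +y, its tail 72 mm toward +y: the tail 37 mm stick out of the bridge, where it can be held
- stop_pin (a joint): rise of the stop pin, m: 0 with the knob unlocked (top 3.5 mm under the track), 0.014 when locked (10 mm above it). The pin, 12 mm wide, lies at gauge x = 0, y 15..21 mm, in the dark slot 3 mm behind the tail of a bar that is home; a bar not home blocks the pin and the knob
- knob_grip (a point): on the knob's axis, 31 mm out from the panel, 8 mm under the top of the grip fin (64 mm long, 14 thick, 32 high, on a disc 60 mm across and 8 high, black). Axes turn with the knob: x along the fin to its white mark, z outward along the axis, 35 degrees from vertical, leaning to the track. Grey panel 110x114 mm, lower edge 40 mm, upper edge 104 mm over the bench
- knob (a joint): angle of the knob, rad, growing clockwise as seen facing the panel: starts unlocked at 0 to 0.2 (0: white mark at the left of two engraved marks, toward +y of the gauge), turns freely to 0.4, then a lobe on its rim must pass a spring plunger (up to 0.4 N m, top at 0.7), and it clicks on to its mechanical end at 1.0 = locked
- slim_bar: square aluminium bar 16x72x16 mm (x, y, z), the one that fits; lies loose; origin at the centre of its underside, y along its length
- slim_bar_center (a point): centre of the slim bar, y along its length
- thick_bar: square aluminium bar 26x72x26 mm, too thick for the gauge; lies loose; origin at the centre of its underside, y along its length
- steel_cube: dark bored steel block 64x58x56 mm, bystander; origin at the centre of its underside
- flat_block: flat aluminium block 70x92x14 mm, lying left of the bars, bystander; origin at the centre of its underside
Mind the look-alikes: they are no part of the job. What is meant by the slim_bar is not pink or red, and is the larger of those in its own colour.

How it is judged:
On the way, in this order (a step that is already met when the one before it is completed fails the run):
1. the slim bar lies on the track through the bridge with its nose within 4 mm of the end stop, the knob still unlocked (y of slim_bar_center in the frame of gauge between -0.028 and -0.02 m and x of slim_bar_center in the frame of gauge between -0.006 and 0.006 m and z of slim_bar_center in the frame of gauge below 0.038 m and angle between the y axis of slim_bar and the y axis of gauge, either way round below 0.15 rad and value of joint knob below 0.5 rad), for 0.2 s.
2. the knob has clicked past its detent and the stop pin is up (value of joint knob above 0.9 rad and value of joint stop_pin above 0.0115 m), for 0.2 s.
At the end, for the whole second after the job is handed in: The slim bar rests on the track through the bridge, its nose within 4 mm of the end stop, and lies along the track; the knob is past its detent (above 0.9 rad) with the stop pin up fully behind the bar (all of step 2 and y of slim_bar_center in the frame of gauge between -0.028 and -0.02 m and x of slim_bar_center in the frame of gauge between -0.006 and 0.006 m and z of slim_bar_center in the frame of gauge below 0.038 m and angle between the y axis of slim_bar and the y axis of gauge, either way round below 0.15 rad and linear speed of slim_bar below 0.02 m/s); the robot touches nothing.
It fails at once if the thick bar is moved more than 30 mm (distance of thick_bar from where it was at the start of the episode above 0.03 m).
It fails at once if the steel block or the flat block is moved more than 30 mm (distance of any of steel_cube, flat_block from where it was at the start of the episode above 0.03 m).
It also fails if it takes over 48 s, if anything falls off the work surface, if the arm or the gripper's body presses on something with over 40 N, if the wrist force passes 120 N, or if a joint passes its speed limit or range.

## Working session

There is one attempt and no reset: what is moved stays moved. The work goes in short steps, Python scripts to look and compute and a tool call to move; the robot and the scene stay as the last step left them, time stands still between calls to the robot, and variables do not carry over. Pictures are saved under pics/ and viewed, and the job is handed in when it is done.

Besides the shell and the picture viewer there is one more tool, called after "Request:" as a command line: name --pt "numbers of a row" for each row, then --argument value for the rest. jog_arm: Moves the arm, as the interface text tells. Its arguments: {"type":"object","properties":{"targets":{"type":"array"},"squeeze":{"type":"number"}},"required":["targets"]}

```bash
ls; mkdir -p pics; python3 - <<'E'
from bench import *
import cv2,numpy as np
s=get_state();print(s)
for n in ["side","top","wrist"]:
    im,d=get_image(n);cv2.imwrite(f"pics/{n}0.png",im[:,:,::-1]);np.save(f"{n}0.npy",d)
    print(n,camera_info(n),(d>0).mean())
E
```

```text
pics
{'time': 0.0, 'joint_positions': array([ 1.30509468,  0.32181798, -0.07010107,  1.45168576,  0.0226225 ,
        1.37079577, -0.05689321]), 'qd': array([-9.19206298e-05,  7.55642147e-04,  9.06001452e-04,  1.63847056e-04,
        2.59205787e-04, -8.41605090e-05,  1.23778252e-03]), 'joint_torque': array([-3.97588319e-04, -4.91284060e+01, -4.04124185e-01, -3.12527490e+01,
       -6.39976398e-02,  4.36710881e-02,  1.99200526e-04]), 'position': array([ 0.17931872, -0.62423196,  0.24045947]), 'tool_rot': array([ 1.00172455,  1.33033279, -0.99996098]), 'ft_force': array([-0.97526814, -0.11202338,  0.14510605]), 'torque': array([-0.01160065, -0.02001585, -0.01048955]), 'grip_width': 1.0042332043981046}
side {'intrinsics': array([[503.50209699,   0.        , 317.7345201 ],
       [  0.        , 503.50209699, 197.04575263],
       [  0.        ,   0.        ,   1.        ]]), 'world_from_camera': array([[-0.08333124,  0.68062564, -0.72787681, -0.15520622],
       [-0.9962916 , -0.04119959,  0.07553574,  0.31032416],
       [ 0.02142334,  0.73147204,  0.68153481,  0.73160836],
       [ 0. 
[... 358 characters left out ...]
03719537,  0.23488225],
       [ 0.00645085,  0.20482146,  0.97877809,  0.93791051],
       [ 0.        ,  0.        ,  0.        ,  1.        ]])} 0.9960390625
wrist {'intrinsics': array([[309.70691629,   0.        , 320.90401317],
       [  0.        , 309.70691629, 197.60986401],
       [  0.        ,   0.        ,   1.        ]]), 'mount': array([[-4.76262009e-04,  2.71430133e-01, -9.62458028e-01,
        -1.43169277e-01],
       [ 1.21976111e-03,  9.62457579e-01,  2.71429403e-01,
         7.36824737e-02],
       [ 9.99999143e-01, -1.04469736e-03, -7.89461901e-04,
         9.39864310e-04],
       [ 0.00000000e+00,  0.00000000e+00,  0.00000000e+00,
         1.00000000e+00]])} 0.9832890625
```

View pics/top0.png

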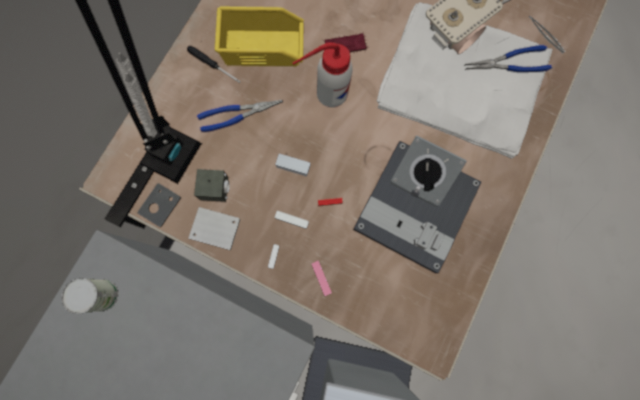

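View pics/side0.png

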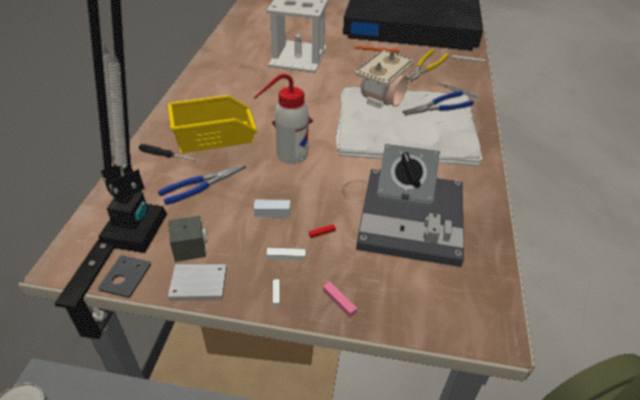

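View pics/wrist0.png

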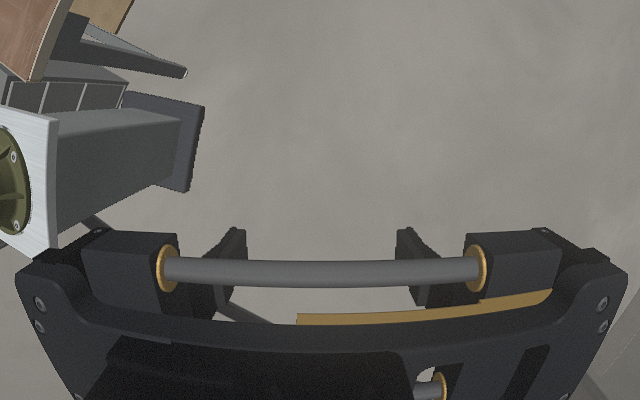

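Top view shows these candidates: white bars at (291,219) and (273,256), a thicker aluminium bar at (293,164), a pink bar at (321,277) and a red bar at (330,202). The gauge is at (418,205), with the knob at (428,173). I'll measure them next.

```bash
cat > h.py <<'E'
from bench import *
import cv2,numpy as np
from scipy.spatial.transform import Rotation as R
def cloud(n,d):
    c=camera_info(n);K=c["intrinsics"];T=c["world_from_camera"]
    v,u=np.mgrid[0:400,0:640]
    P=np.stack([(u-K[0,2])/K[0,0]*d,-(v-K[1,2])/K[1,1]*d,-d],-1)
    return P@T[:3,:3].T+T[:3,3]
def ray(n,uv,z):
    c=camera_info(n);K=c["intrinsics"];T=c["world_from_camera"]
    uv=np.atleast_2d(uv).astype(float)
    r=np.stack([(uv[:,0]-K[0,2])/K[0,0],-(uv[:,1]-K[1,2])/K[1,1],-np.ones(len(uv))],-1)@T[:3,:3].T
    return T[:3,3]+r*((z-T[2,3])/r[:,2])[:,None]
def proj(n,P):
    c=camera_info(n);K=c["intrinsics"];T=c["world_from_camera"]
    q=(np.atleast_2d(P)-T[:3,3])@T[:3,:3]
    return np.stack([K[0,2]+K[0,0]*q[:,0]/-q[:,2],K[1,2]-K[1,1]*q[:,1]/-q[:,2]],-1)
E
python3 - <<'E'
from h import *
for n,boxes in [("top",dict(slim=(268,205,315,234),small=(262,242,284,272),thick=(270,148,316,180))),("side",dict(slim=(258,242,312,264),small=(268,275,286,307),thick=(245,192,297,222)))]:
    im=cv2.imread(f"pics/{n}0.png");d=np.load(f"{n}0.npy");P=cloud(n,d)
    hsv=cv2.cvtColor(im,cv2.COLOR_BGR2HSV)
    for k,(a,b,c,e) in boxes.items():
        z=P[b:e,a:c,2]; s=hsv[b:e,a:c]
        m=((s[...,1]<60)&(s[...,2]>130)).astype(np.uint8)
        nn,l,st,_=cv2.connectedComponentsWithStats(m);i=1+st[1:,4].argmax();m=l==i
        v,u=np.nonzero(m); Q=P[b+v,a+u]
        zt=np.percentile(Q[:,2],60)
        pts=ray(n,np.c_[u+a,v+b],{"thick":.026}.get(k,.016))[:,:2]
        (cx,cy),wh,ang=cv2.minAreaRect(pts.astype(np.float32)*1000)
        print(n,k,len(u),"z med",np.round(np.percentile(Q[:,2],[10,50,90]),4),"px",(u+a).mean(),(v+b).mean(),"c",round(cx,1),round(cy,1),np.round(wh,1),round(ang,1),"sat",s[m][:,1].mean(),s[m][:,2].mean())
    bench=P[200:300,200:350,2]; print("bench z",np.median(bench))
im=cv2.imread("pics/top0.png")
a=cv2.resize(im[140:300,255:345],None,fx=5,fy=5,interpolation=cv2.INTER_CUBIC)[:600]
cv2.imwrite("pics/crop1.png",cv2.resize(im[150:280,260:340],(480,780//1*1))[:600] if 0 else cv2.resize(im[145:295,255:345],(360,600),interpolation=cv2.INTER_CUBIC))
cv2.imwrite("pics/crop2.png",cv2.resize(im[130:275,350:485],(540,580),interpolation=cv2.INTER_CUBIC))
im=cv2.imread("pics/side0.png")
cv2.imwrite("pics/crop3.png",cv2.resize(im[135:265,350:475],(575,598),interpolation=cv2.INTER_CUBIC))
E
```

```text
top slim 378 z med [-0.0002  0.0149  0.0176] px 291.4074074074074 218.96825396825398 c 462.8 302.1 [78.3 23.8] 84.6 sat 16.56878306878307 174.83068783068782
top small 209 z med [-0.0008  0.0092  0.0126] px 272.98086124401914 255.99043062200957 c 378.2 321.9 [17.2 55.1] 88.0 sat 16.99043062200957 169.55980861244018
top thick 477 z med [-0.0001  0.0256  0.0277] px 291.37106918238993 162.71698113207546 c 578.9 328.5 [80.4 38.6] 85.0 sat 14.70859538784067 171.71907756813417
bench z 2.8614761038492365e-05
side slim 349 z med [0.0001 0.0158 0.0179] px 285.46418338108884 251.53295128939828 c 464.5 303.6 [74.1 21.6] 83.0 sat 14.406876790830946 197.59598853868195
side small 200 z med [-0.0001  0.0106  0.0123] px 275.55 290.855 c 376.9 323.3 [13.6 53.3] 89.0 sat 17.18 197.75
side thick 402 z med [0.0004 0.0263 0.0279] px 271.6741293532338 203.93781094527364 c 583.6 327.1 [74.9 29.2] 86.5 sat 14.480099502487562 186.11194029850745
bench z 0.000736445985838774
```

View pics/crop1.png

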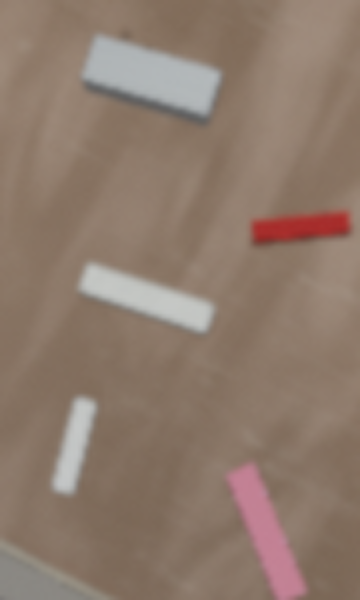

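View pics/crop2.png

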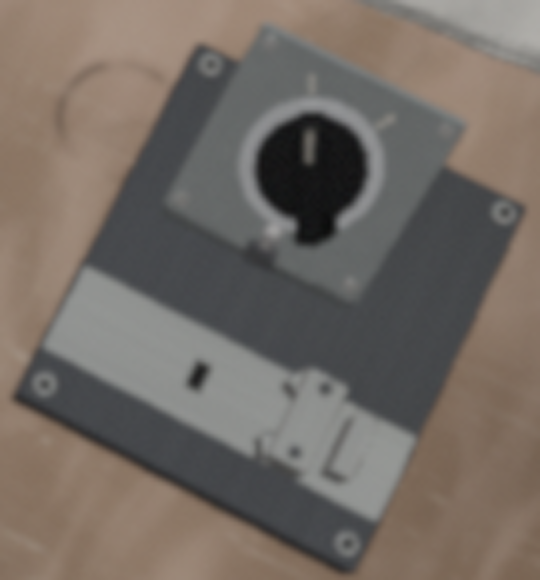

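View pics/crop3.png

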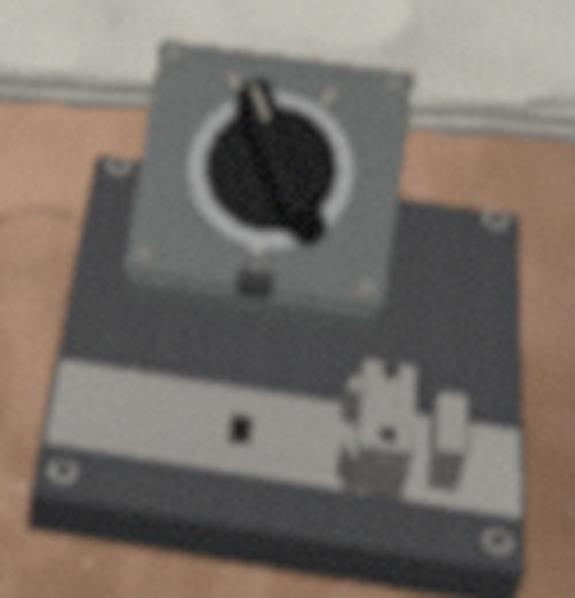

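In the crop, (291,219) is a neutral aluminium bar about 74x16 mm with its top at z≈16 mm. (273,256) has the same colour but is smaller, about 50x12 mm and 11 mm high. So the slim bar is (291,219), and (293,164), 26 mm high, is the thick bar. Next I measure the gauge.

```bash
python3 - <<'E'
from h import *
Q={}
for n in ["top","side"]:
    im=cv2.imread(f"pics/{n}0.png");d=np.load(f"{n}0.npy");P=cloud(n,d)
    hsv=cv2.cvtColor(im,cv2.COLOR_BGR2HSV)
    # slim by depth
    box=dict(top=(268,205,315,234),side=(258,242,312,264))[n]
    a,b,c,e=box; q=P[b:e,a:c].reshape(-1,3); q=q[q[:,2]>.011]
    r=cv2.minAreaRect((q[:,:2]*1000).astype(np.float32)); print(n,"slim z>.011",len(q),q.mean(0).round(4),r)
    # whole plate blob by z
    box=dict(top=(345,130,490,280),side=(345,135,480,270))[n]
    a,b,c,e=box; q=P[b:e,a:c].reshape(-1,3); 
    col=im[b:e,a:c].reshape(-1,3)
    pl=q[(q[:,2]>.018)&(q[:,2]<.030)]
    r=cv2.minAreaRect((pl[:,:2]*1000).astype(np.float32)); print("plate",r, "zmed",np.median(pl[:,2]))
    # bright track
    br=(col.min(1)>110)&(q[:,2]>.018)&(q[:,2]<.030); 
    t=q[br]; 
    al=q[(q[:,2]>.018)]
    r=cv2.minAreaRect((al[:,:2]*1000).astype(np.float32)); print("all",r)
    Q[n]=(q,col)
np.savez("q.npz",**{n+k:v for n in Q for k,v in zip("pc",Q[n])})
E
```

```text
top slim z>.011 260 [0.46   0.2997 0.03  ] ((415.750244140625, 265.1717224121094), (178.20921325683594, 60.3718376159668), 37.496212005615234)
plate ((605.5428466796875, 25.220077514648438), (200.4851837158203, 341.052734375), 73.94355010986328) zmed 0.02431518166357627
all ((529.650146484375, 49.142578125), (212.32937622070312, 507.64105224609375), 70.23594665527344)
side slim z>.011 318 [0.4497 0.3041 0.0294] ((160.95797729492188, 324.50592041015625), (70.53569030761719, 629.0218505859375), 86.17015838623047)
plate ((613.5116577148438, 1.602142333984375), (321.9315185546875, 392.48809814453125), 87.11455535888672) zmed 0.024418080338503456
all ((322.9033508300781, 70.26922607421875), (316.34625244140625, 1022.1472778320312), 80.5360107421875)
```

```bash
python3 - <<'E'
from h import *
def big(m):
    n,l,st,_=cv2.connectedComponentsWithStats(m.astype(np.uint8)); return l==1+st[1:,4].argmax()
for n in ["top","side"]:
    im=cv2.imread(f"pics/{n}0.png");d=cv2.medianBlur(np.load(f"{n}0.npy"),3);P=cloud(n,d);z=P[...,2]
    box=dict(top=(268,205,315,234),side=(258,242,312,264))[n]
    a,b,c,e=box; m=np.zeros(z.shape,bool); m[b:e,a:c]=True
    m=big(m&(z>.010)&(z<.022)); v,u=np.nonzero(m); p=ray(n,np.c_[u,v],.016)
    print(n,"slim",m.sum(),p.mean(0),cv2.minAreaRect((p[:,:2]*1000).astype(np.float32)),np.median(z[m]))
    # PCA angle
    q=p[:,:2]-p[:,:2].mean(0); w,V=np.linalg.eigh(q.T@q); print("ang",np.degrees(np.arctan2(*V[::-1,1])),2*np.sqrt(3*w/len(q)))
    box=dict(top=(345,130,490,280),side=(345,135,480,270))[n]
    a,b,c,e=box; B=np.zeros(z.shape,bool); B[b:e,a:c]=True
    pl=big(B&(z>.016)&(z<.032)); v,u=np.nonzero(pl); p=ray(n,np.c_[u,v],.024)
    print("plate",pl.sum(),cv2.minAreaRect((p[:,:2]*1000).astype(np.float32)))
    cnt=max(cv2.findContours((B&(z>.012)).astype(np.uint8),0,1)[0],key=cv2.contourArea)
    g=cv2.cvtColor(im,cv2.COLOR_BGR2GRAY)
    tr=big(B&(z>.018)&(z<.030)&(g>105)); v,u=np.nonzero(tr); p=ray(n,np.c_[u,v],.024)
    print("track",tr.sum(),cv2.minAreaRect((p[:,:2]*1000).astype(np.float32)),p.mean(0))
    o=im.copy(); o[pl]=(0,200,0);o[tr]=(0,0,255); cv2.imwrite(f"pics/m_{n}.png",cv2.resize(o[b:e,a:c],None,fx=4,fy=4))
E
```

```text
top slim 257 [0.46197852 0.30070282 0.016     ] ((461.8297119140625, 300.8326416015625), (71.4543228149414, 16.423269271850586), 83.66679382324219) 0.015553657913611407
ang 83.54515709895021 [0.01665468 0.07104757]
plate 6783 ((549.5736083984375, 41.933998107910156), (199.502685546875, 226.5780792236328), 73.94195556640625)
track 1418 ((504.8836364746094, 89.96109008789062), (131.76666259765625, 52.097068786621094), 74.24356079101562) [0.50533765 0.09169731 0.024     ]
side slim 330 [0.46060026 0.30424491 0.016     ] ((460.7196044921875, 304.24853515625), (70.9614028930664, 21.27705955505371), 83.59015655517578) 0.01601122892350959
ang 84.01538387053161 [0.02089939 0.06994955]
plate 5973 ((548.0892944335938, 44.85276794433594), (199.2630157470703, 234.6457061767578), 73.87550354003906)
track 2323 ((756.416259765625, -4.0380096435546875), (319.7501525878906, 95.61908721923828), 86.91059875488281) [ 0.76768364 -0.0176094   0.024     ]
```

View pics/m_top.png

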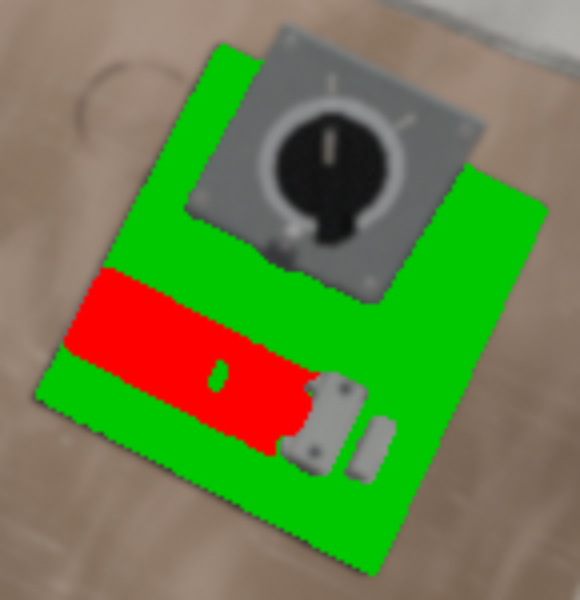

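```bash
python3 - <<'E'
from h import *
th=np.radians(73.94);Y=np.array([np.cos(th),np.sin(th),0]);X=np.array([Y[1],-Y[0],0]);O=np.array([.4957,.0586,0]);G=np.stack([X,Y,[0,0,1]],1)
for n in ["top","side"]:
    im=cv2.imread(f"pics/{n}0.png");d=cv2.medianBlur(np.load(f"{n}0.npy"),3);P=(cloud(n,d)-O)@G*1000
    box=dict(top=(345,130,490,280),side=(345,135,480,270))[n]
    a,b,c,e=box;q=P[b:e,a:c].reshape(-1,3);col=im[b:e,a:c].reshape(-1,3)
    s=(q[:,2]>34)&(q[:,2]<140)&(q[:,0]>35)&(q[:,0]<190)&(abs(q[:,1])<95);q=q[s];col=col[s]
    nrm=np.array([-np.sin(np.radians(35)),0,np.cos(np.radians(35))]); U=np.array([np.cos(np.radians(35)),0,np.sin(np.radians(35))])
    h=q@nrm; hist,ed=np.histogram(h,bins=np.arange(-60,80,2)); print(n,[(ed[i],hist[i]) for i in range(len(hist)) if hist[i]>5])
    base=ed[hist.argmax()]+1
    on=abs(h-base)<4; pq=q[on]; print("base",np.median(h[on]),"panel x",np.percentile(pq[:,0],[1,99]),"y",np.percentile(pq[:,1],[1,99]),"z",np.percentile(pq[:,2],[1,99]))
    f=(h-base>25); fq=q[f]; uv=np.c_[fq@U,fq[:,1]]; print("fin",f.sum(),np.median(h[f])-base,cv2.minAreaRect(uv.astype(np.float32)),fq.mean(0), "max z",np.percentile(fq[:,2],[2,98]),np.percentile(fq[:,0],[2,98]))
    br=(P[...,2]>44)&(P[...,2]<60)&(P[...,0]>-40)&(P[...,0]<45)&(abs(P[...,1])<90); print("bridge top",br.sum(),P[br].mean(0),cv2.minAreaRect(P[br][:,:2].astype(np.float32)))
E
```

```text
top [(np.int64(-14), np.int64(16)), (np.int64(-12), np.int64(51)), (np.int64(-10), np.int64(129)), (np.int64(-8), np.int64(1361)), (np.int64(-6), np.int64(678)), (np.int64(-4), np.int64(52)), (np.int64(-2), np.int64(42)), (np.int64(0), np.int64(314)), (np.int64(2), np.int64(128)), (np.int64(4), np.int64(23)), (np.int64(28), np.int64(19)), (np.int64(30), np.int64(81)), (np.int64(32), np.int64(111)), (np.int64(34), np.int64(6))]
base -6.4309767446074755 panel x [ 70.45869609 160.95014912] y [-37.28546788  74.81196386] z [ 37.95854788 102.96934964]
fin 232 39.01503748784757 ((136.6067352294922, 18.555383682250977), (62.66337966918945, 13.390618324279785), 28.984886169433594) [ 95.36183178  20.03995971 105.09632172] max z [ 88.58931704 118.8457242 ] [ 71.74072525 120.08534952]
bridge top 390 [ -1.05883819 -46.15235952  50.78936822] ((-0.5239906311035156, -49.74204635620117), (47.499473571777344, 50.850162506103516), 89.6604995727539)
side [(np.int64(-14), np.int64(26)), (np.int64(-12), np.int64(64)), (np.int64(-10), np.int64(153)), (np.int64(-8), np.int64(1355)), (np.int64(-6), np.int64(
[... 290 characters left out ...]
t64(7)), (np.int64(20), np.int64(12)), (np.int64(24), np.int64(6)), (np.int64(26), np.int64(12)), (np.int64(28), np.int64(20)), (np.int64(30), np.int64(116)), (np.int64(32), np.int64(81))]
base -6.524186929743546 panel x [ 70.21391644 159.67888259] y [-35.06294655  77.08570042] z [ 37.02348371 102.44362721]
fin 257 38.50383238956476 ((135.35385131835938, 20.975263595581055), (63.911590576171875, 14.498952865600586), 27.988100051879883) [ 92.12168484  21.29954031 101.498932  ] max z [ 80.35984282 118.53840768] [ 71.24986138 115.43104878]
bridge top 354 [ -3.88059035 -43.38075     50.68499961] ((-1.023813247680664, -47.41912841796875), (46.06059265136719, 52.15022277832031), 86.74430084228516)
```

Bar at (0.462, 0.302), axis at 83.7°. The gauge origin is near (0.496, 0.059), with its y axis at 73.9°. The knob fin is at gauge (95, 20, 105) mm. The gripper body would reach the fin if I gripped the bar all the way in. So I'll lay the bar at y≈+45 and push its tail with closed fingers turned 90°.

```bash
cat >> h.py <<'E'
def tgt_R(approach,zdir):
    x=np.array(approach,float);x/=np.linalg.norm(x);z=np.array(zdir,float);z-=x*(x@z);z/=np.linalg.norm(z)
    return np.stack([x,np.cross(z,x),z],1)
def plan(p,Rt):
    "print total turn (deg, tool axes) and shift in tool axes before and after the turn (cm)"
    s=get_state();R0=R.from_rotvec(s["tool_rot"]).as_matrix()
    w=np.degrees(R.from_matrix(R0.T@Rt).as_rotvec()); dp=(np.array(p)-s["position"])*100
    print("t",round(s["time"],2),"pos",s["position"].round(4),"turn",w.round(2),"shift now",(R0.T@dp).round(2),"after turn",(Rt.T@dp).round(2),"F",s["ft_force"].round(1),"grip",round(s["grip_width"],3))
E
python3 - <<'E'
from h import *
s=get_state();M=R.from_rotvec(s["tool_rot"]).as_matrix();print(M.round(3))
th=np.radians(83.7);perp=np.array([np.sin(th),-np.cos(th),0])
for sg in (1,-1): plan([.465,.329,.1],tgt_R([0,0,-1],sg*perp))
E
```

```text
[[-0.     0.961  0.276]
 [ 0.001  0.276 -0.961]
 [-1.    -0.    -0.001]]
t 0.15 pos [ 0.1794 -0.6243  0.2407] turn [-6.766e+01 -8.000e-02 -5.000e-02] shift now [ 14.19  53.79 -83.71] after turn [14.07 97.89 17.93] F [-0.4 -0.   0.6] grip 1.002
t 0.15 pos [ 0.1794 -0.6243  0.2407] turn [ 1.1234e+02 -5.0000e-02  9.0000e-02] shift now [ 14.19  53.79 -83.71] after turn [ 14.07 -97.89 -17.93] F [-0.4 -0.   0.6] grip 1.002
```

Request:
jog_arm --pt "0 0 0 0 4.57 -2.57 8.7" --pt "0 0 0 0 4.57 -2.57 8.7" --pt "0 0 0 0 4.57 -2.57 8.7" --pt "0 0 0 0 4.57 -2.57 8.7" --pt "0 0 0 0 4.57 -2.57 8.7" --pt "0 0 0 0 4.57 -2.57 8.7" --pt "-10 0 0 0 0 0 8.7" --pt "-10 0 0 0 0 0 8.7" --pt "-10 0 0 0 0 0 8.7" --pt "0 0 0 0 0 0 8.7"

```text
time: 1.4
position: [0.4003, -0.4007, 0.2412]
tool_rot: [0.602, 1.486, -0.601]
ft_force: [0.6, 0.4, 0.2]
grip_width: 1.0
```

```bash
python3 - <<'E'
from h import *
th=np.radians(83.7);perp=np.array([np.sin(th),-np.cos(th),0])
plan([.60,-.05,.24],tgt_R([0,0,-1],perp));plan([.465,.329,.24],tgt_R([0,0,-1],perp))
E
```

```text
t 1.4 pos [ 0.4003 -0.4007  0.2412] turn [-3.778e+01 -3.000e-02 -1.000e-02] shift now [  0.13  39.08 -10.04] after turn [ 0.12 37.05 16.  ] F [0.6 0.4 0.2] grip 1.0
t 1.4 pos [ 0.4003 -0.4007  0.2412] turn [-3.778e+01 -3.000e-02 -1.000e-02] shift now [  0.15  56.92 -46.11] after turn [ 0.12 73.24 -1.57] F [0.6 0.4 0.2] grip 1.0
```

Request:
jog_arm --pt "0 0 0 0 5.58 -1.43 8.7" --pt "0 0 0 0 5.58 -1.43 8.7" --pt "0 0 0 0 5.58 -1.43 8.7" --pt "0 0 0 0 5.58 -1.43 8.7" --pt "0 0 0 0 5.58 -1.43 8.7" --pt "0 0 0 0 5.58 -1.43 8.7" --pt "0 0 0 0 5.58 -1.43 8.7" --pt "-10 0 0 0 0 0 8.7" --pt "-10 0 0 0 0 0 8.7" --pt "-10 0 0 0 0 0 8.7"

```text
time: 2.65
position: [0.5995, -0.05, 0.2412]
tool_rot: [0.19, 1.563, -0.19]
ft_force: [-0.1, 0.0, 0.2]
grip_width: 1.001
```

Request:
jog_arm --pt "-7.8 0 0 0 0 0 8.7" --pt "0 0 0 0 0 0 8.7"

```text
time: 2.9
position: [0.5994, -0.0503, 0.2413]
tool_rot: [0.088, 1.569, -0.088]
ft_force: [0.7, -0.9, 0.5]
grip_width: 1.001
```

```bash
python3 - <<'E'
from h import *
th=np.radians(83.7);perp=np.array([np.sin(th),-np.cos(th),0])
s=get_state()
im,d=get_image("wrist");cv2.imwrite("pics/w1.png",im[:,:,::-1]);np.savez("w1.npz",d=d,p=s["position"],r=s["tool_rot"])
plan([.465,.329,.24],tgt_R([0,0,-1],perp));print(s["joint_positions"].round(2))
E
```

```text
t 2.95 pos [ 0.5995 -0.0503  0.2413] turn [-0.15 -0.02  0.  ] shift now [  0.14  36.18 -17.62] after turn [  0.13  36.23 -17.53] F [-0.  -0.3 -0.2] grip 1.0
[ 0.6   0.28 -0.67  1.56  0.18  1.36 -0.21]
```

View pics/w1.png

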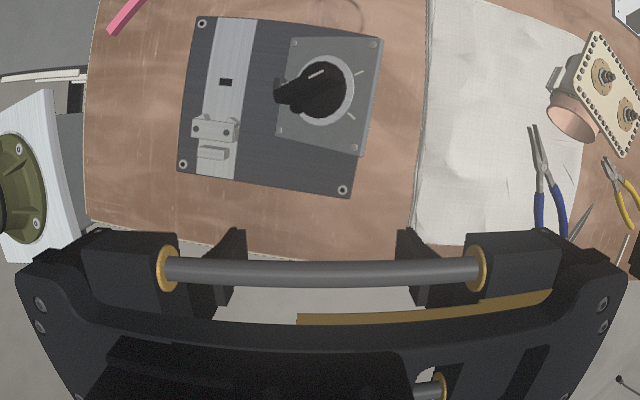

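Wrist view: the whole gauge is in sight, with the slot at (225,82), the bridge at (215,127), the end stop at (212,153) and the knob mark at (316,74). I'll refine the gauge pose from it.

```bash
cat >> h.py <<'E'
def wcloud(d,p,r):
    c=camera_info("wrist");K=c["intrinsics"];M=c["mount"]
    v,u=np.mgrid[0:400,0:640];dx=(u-K[0,2]);dy=(v-K[1,2]);rr=np.hypot(dx,dy);t=rr/K[0,0]
    k=np.tan(t)/np.maximum(rr,1e-9)
    rays=np.stack([dx*k,-dy*k,-np.ones_like(k)],-1)@M[:3,:3].T@R.from_rotvec(r).as_matrix().T
    o=p+R.from_rotvec(r).as_matrix()@M[:3,3]
    return o,rays,o+rays*d[...,None]
def onz(o,rays,z): return o+rays*((z-o[2])/rays[...,2])[...,None]
def big(m):
    n,l,st,_=cv2.connectedComponentsWithStats(m.astype(np.uint8)); return l==1+st[1:,4].argmax()
E
python3 - <<'E'
from h import *
f=np.load("w1.npz");im=cv2.imread("pics/w1.png");d=cv2.medianBlur(f["d"],3)
o,rays,P=wcloud(d,f["p"],f["r"]);z=P[...,2]
v,u=np.mgrid[0:400,0:640];B=(u>165)&(u<400)&(v<215)
print("bench z",np.median(z[60:180,100:160]),np.median(z[100:200,385:410]))
pl=big(B&(z>.016)&(z<.032));p=onz(o,rays,.024)[pl];print("plate z",np.median(z[pl]),cv2.minAreaRect((p[:,:2]*1000).astype(np.float32)))
top=big(B&(z>.045)&(z<.06)&(u<245)&(v>105)&(v<145));p=onz(o,rays,.052)[top];print("bridge",z[top].mean(),cv2.minAreaRect((p[:,:2]*1000).astype(np.float32)))
g=cv2.cvtColor(im,cv2.COLOR_BGR2GRAY)
sl=big((g<70)&(u>212)&(u<240)&(v>70)&(v<95));p=onz(o,rays,.024)[sl];print("slot",sl.sum(),p.mean(0),cv2.minAreaRect((p[:,:2]*1000).astype(np.float32)))
C=np.array(cv2.minAreaRect((onz(o,rays,.024)[pl][:,:2]*1000).astype(np.float32))[0])
np.savez("w1c.npz",o=o)
for a in (73.94,):
    th=np.radians(a);Y=np.array([np.cos(th),np.sin(th),0]);X=np.array([Y[1],-Y[0],0]);print("O from plate",C-57.5*X[:2],"from slot",p.mean(0)[:2]*1000-18*Y[:2])
E
```

```text
bench z 0.00011344836318549767 -0.00010336196311222512
plate z 0.024105070025898845 ((549.9948120117188, 41.65071105957031), (199.45713806152344, 224.45127868652344), 74.1604232788086)
bridge 0.05197682220683975 ((485.043212890625, 20.151660919189453), (22.822542190551758, 53.34653091430664), 74.59453582763672)
slot 78 [0.49998957 0.07499555 0.024     ] ((499.7994384765625, 74.98017883300781), (7.666991710662842, 14.983445167541504), 73.74744415283203)
O from plate [494.73889199  57.55773159] from slot [495.00997958  57.69804246]
```

Request:
jog_arm --pt "0 0 0 0 5.17 -2.51 8.7" --pt "0 0 0 0 5.17 -2.51 8.7" --pt "0 0 0 0 5.17 -2.51 8.7" --pt "0 0 0 0 5.17 -2.51 8.7" --pt "0 0 0 0 5.17 -2.51 8.7" --pt "0 0 0 0 5.17 -2.51 8.7" --pt "0 0 0 0 5.17 -2.51 8.7" --pt "0 0 0 0 0 0 8.7"

```text
time: 3.95
position: [0.4599, 0.3343, 0.242]
tool_rot: [0.082, 1.57, -0.077]
ft_force: [0.4, -0.6, 0.2]
grip_width: 0.994
```

```bash
python3 - <<'E'
from h import *
s=get_state()
im,d=get_image("wrist");cv2.imwrite("pics/w2.png",im[:,:,::-1]);np.savez("w2.npz",d=d,p=s["position"],r=s["tool_rot"])
th=np.radians(83.7);perp=np.array([np.sin(th),-np.cos(th),0])
plan([.465,.329,.1],tgt_R([0,0,-1],perp));print(s["joint_positions"].round(2))
E
```

```text
t 4.0 pos [0.462  0.331  0.2416] turn [ 0.26 -0.02 -0.03] shift now [14.16 -0.17  0.32] after turn [14.16 -0.17  0.32] F [ 0.5 -0.8 -0.2] grip 0.998
[ 0.12  0.25 -0.92  1.63  0.2   1.36 -0.93]
```

View pics/w2.png

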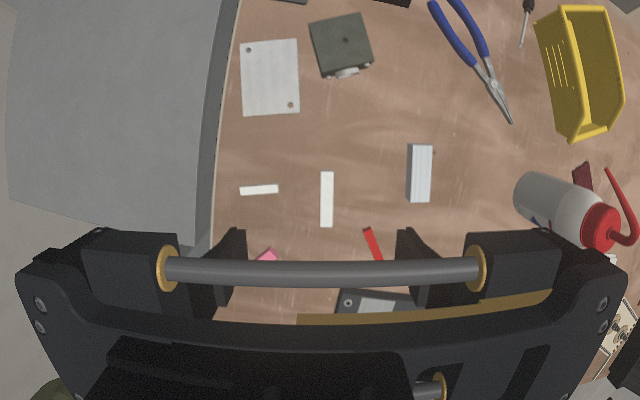

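The slim bar is at (327,199), between the small bar at (258,189) and the thick bar at (419,173). I'll measure it more precisely from here.

```bash
python3 - <<'E'
from h import *
f=np.load("w2.npz");d=f["d"]
o,rays,P=wcloud(d,f["p"],f["r"]);z=P[...,2]
v,u=np.mgrid[0:400,0:640]
m=big((u>300)&(u<350)&(v>150)&(v<240)&(z>.009)&(z<.023));p=onz(o,rays,.016)[m];print(m.sum(),np.median(z[m]),p.mean(0),cv2.minAreaRect((p[:,:2]*1000).astype(np.float32)))
q=p[:,:2]-p[:,:2].mean(0); w,V=np.linalg.eigh(q.T@q); a=np.degrees(np.arctan2(*V[::-1,1]))%180;print("ang",a)
th=np.radians(a);perp=np.array([np.sin(th),-np.cos(th),0]);c=p.mean(0)+.027*np.array([np.cos(th),np.sin(th),0]);c[2]=.0225;print(c)
plan(c,tgt_R([0,0,-1],perp))
E
```

```text
698 0.01580360063481781 [0.46252203 0.30445349 0.016     ] ((463.12628173828125, 302.7582092285156), (70.94683837890625, 15.920022964477539), 84.2262191772461)
ang 83.24934296295399
[0.46569585 0.3312663  0.0225    ]
t 4.0 pos [0.462  0.331  0.2416] turn [ 0.71 -0.02 -0.03] shift now [21.91  0.05  0.37] after turn [21.91  0.07  0.36] F [ 0.5 -0.8 -0.2] grip 0.998
```

Request:
jog_arm --pt "0 0 0 5 0 0 5" --pt "0 0 0 5 0 0 5" --pt "0 0 0 5 0 0 5" --pt "0 0 0 0 0 0 5" --pt "0 0 0 0 0 0 5"

```text
time: 4.62
position: [0.4652, 0.3284, 0.0932]
tool_rot: [0.087, 1.567, -0.086]
ft_force: [-0.0, -0.7, 0.7]
grip_width: 0.594
```

```bash
python3 - <<'E'
from h import *
th=np.radians(83.6);perp=np.array([np.sin(th),-np.cos(th),0])
plan([.466,.330,.0225],tgt_R([0,0,-1],perp))
E
```

```text
t 4.62 pos [0.4652 0.3284 0.0932] turn [ 0.09  0.1  -0.06] shift now [7.07 0.16 0.05] after turn [7.07 0.16 0.06] F [-0.  -0.7  0.7] grip 0.594
```

Request:
jog_arm --pt "0 0 0 4 0.15 0 5" --pt "0 0 0 3 0 0 5" --pt "0 0 0 0 0 0 5" --pt "0 0 0 0 0 0 5" --squeeze 30

```text
time: 5.12
position: [0.4656, 0.3311, 0.0241]
tool_rot: [0.087, 1.566, -0.083]
ft_force: [0.6, 0.7, -0.4]
grip_width: 0.573
```

Request:
jog_arm --pt "0 0 0 0 0 0 0.8" --pt "0 0 0 0 0 0 0.8" --pt "0 0 0 0 0 0 0.8" --pt "0 0 0 0 0 0 0.8" --pt "0 0 0 0 0 0 0.8" --pt "0 0 0 0 0 0 0.8"

```text
time: 5.88
position: [0.4641, 0.33, 0.0216]
tool_rot: [0.085, 1.569, -0.085]
ft_force: [0.2, -1.2, 1.2]
grip_width: 0.177
```

Request:
jog_arm --pt "0 0 0 -4 0 0 0.8" --pt "0 0 0 -4 0 0 0.8" --pt "0 0 0 -4 0 0 0.8" --pt "0 0 0 0 0 0 0.8" --pt "0 0 0 0 0 0 0.8"

```text
time: 6.5
position: [0.4635, 0.3294, 0.1406]
tool_rot: [0.084, 1.57, -0.086]
ft_force: [-0.1, -0.5, -1.5]
grip_width: 0.175
```

```bash
python3 - <<'E'
from h import *
s=get_state()
im,d=get_image("side");cv2.imwrite("pics/s1.png",cv2.resize(im[130:330,190:440,::-1],None,fx=3,fy=3))
im,d=get_image("wrist");cv2.imwrite("pics/w3.png",im[:,:,::-1])
th=np.radians(74.1);Y=np.array([np.cos(th),np.sin(th),0]);X=np.array([Y[1],-Y[0],0]);O=np.array([.4949,.0576,0])
plan(O+.072*Y+[0,0,.14],tgt_R([0,0,-1],X))
E
```

```text
t 6.6 pos [0.4631 0.3292 0.1399] turn [ 9.73 -0.12  0.11] shift now [ 1.000e-02 -1.956e+01  7.300e+00] after turn [-1.000e-02 -1.805e+01  1.050e+01] F [ 0.2  1.  -0.1] grip 0.179
```

View pics/s1.png

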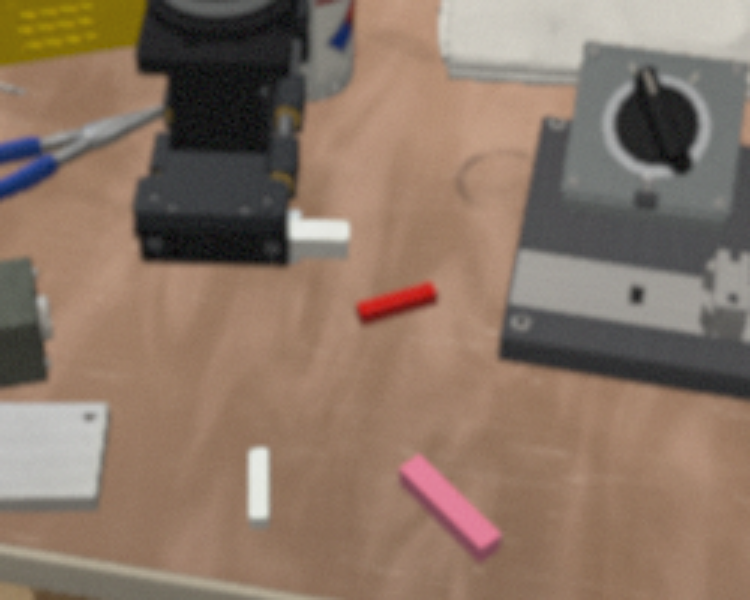

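View pics/w3.png

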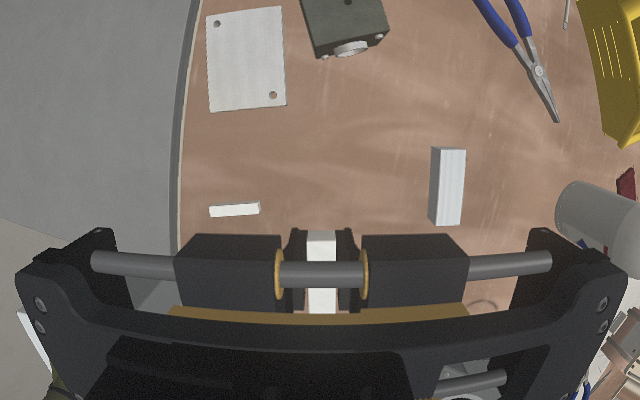

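The bar is held level between the jaws and the other things haven't moved. Carrying it over the track.

Request:
jog_arm --pt "9.7 0 0 0 0 0 0.8" --pt "0 0 0 0 -4.5 2.62 0.8" --pt "0 0 0 0 -4.5 2.62 0.8" --pt "0 0 0 0 -4.5 2.62 0.8" --pt "0 0 0 0 -4.5 2.62 0.8" --pt "0 0 0 0 0 0 0.8" --pt "0 0 0 0 0 0 0.8" --pt "0 0 0 0 0 0 0.8"

```text
time: 7.6
position: [0.5148, 0.1299, 0.1411]
tool_rot: [0.216, 1.561, -0.215]
ft_force: [-0.2, 0.4, 0.5]
grip_width: 0.179
```

```bash
python3 - <<'E'
from h import *
th=np.radians(74.1);Y=np.array([np.cos(th),np.sin(th),0]);X=np.array([Y[1],-Y[0],0]);O=np.array([.4949,.0576,0])
plan(O+.072*Y+[0,0,.046],tgt_R([0,0,-1],X));print(get_state()["joint_positions"].round(2))
E
```

```text
t 7.6 pos [0.5148 0.1299 0.1411] turn [ 0.19 -0.06 -0.02] shift now [ 9.51 -0.3   0.08] after turn [ 9.51 -0.3   0.07] F [-0.2  0.4  0.5] grip 0.179
[ 0.41  0.22 -0.79  1.85  0.17  1.14 -0.71]
```

Request:
jog_arm --pt "0 0 0 4 0 0.08 0.8" --pt "0 0 0 3 0 0 0.8" --pt "0 0 0 2 0 0 0.8" --pt "0 0 0 0 0 0 0.8" --pt "0 0 0 0 0 0 0.8"

```text
time: 8.22
position: [0.5171, 0.1287, 0.0525]
tool_rot: [0.217, 1.558, -0.216]
ft_force: [0.4, 0.3, -1.1]
grip_width: 0.175
```

```bash
python3 - <<'E'
from h import *
th=np.radians(74.1);Y=np.array([np.cos(th),np.sin(th),0]);X=np.array([Y[1],-Y[0],0]);O=np.array([.4949,.0576,0])
plan(O+.072*Y+[0,0,.046],tgt_R([0,0,-1],X))
im,d=get_image("wrist");cv2.imwrite("pics/w4.png",im[:,:,::-1])
im,d=get_image("side");cv2.imwrite("pics/s2.png",cv2.resize(im[130:290,310:490,::-1],None,fx=3.7,fy=3.7))
E
```

```text
t 8.22 pos [0.5171 0.1287 0.0525] turn [ 0.07  0.08 -0.05] shift now [ 0.65 -0.25 -0.19] after turn [ 0.65 -0.25 -0.18] F [ 0.4  0.3 -1.1] grip 0.175
```

View pics/w4.png

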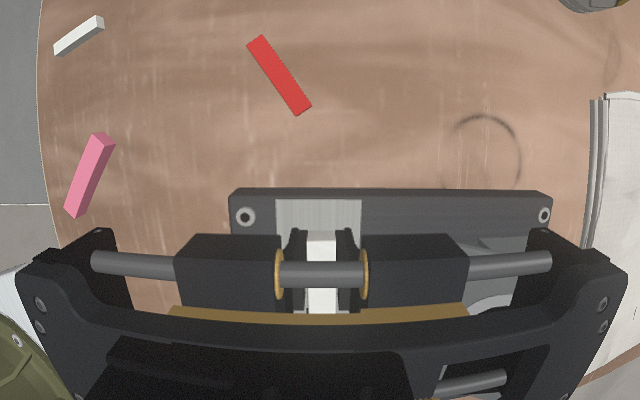

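View pics/s2.png

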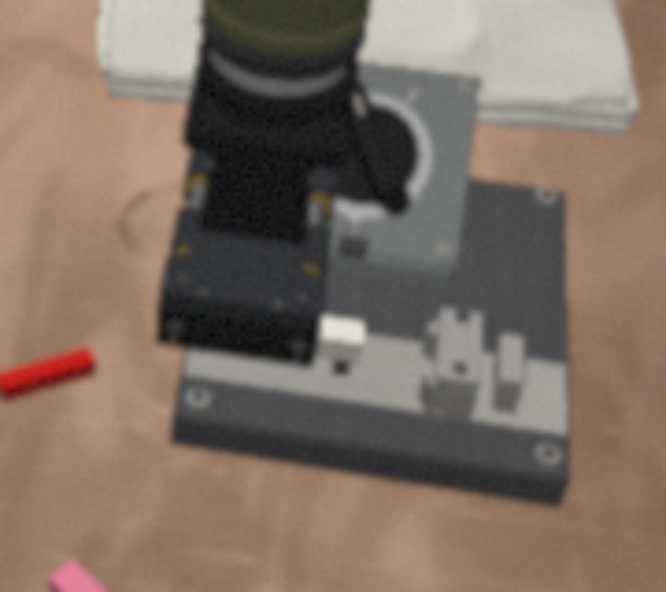

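The wrist view has the track centre at u≈318.5 and the bar at 321.5, so the bar sits about 1.5 mm too far +x. That agrees with the measured −1.8 mm. Correcting it and lowering.

Request:
jog_arm --pt "0 0 0 0.3 0 -0.15 0.8" --pt "0 0 0 0.2 0 0 0.8" --pt "0 0 0 0 0 0 0.8" --pt "0 0 0 0 0 0 0.8" --pt "0 0 0 0 0 0 0.8"

```text
time: 8.95
position: [0.5149, 0.1284, 0.0465]
tool_rot: [0.217, 1.56, -0.217]
ft_force: [-0.6, 0.4, -0.5]
grip_width: 0.178
```

```bash
python3 - <<'E'
from h import *
th=np.radians(74.1);Y=np.array([np.cos(th),np.sin(th),0]);X=np.array([Y[1],-Y[0],0]);O=np.array([.4949,.0576,0])
plan(O+.072*Y+[0,0,.046],tgt_R([0,0,-1],X))
E
```

```text
t 8.95 pos [0.5149 0.1284 0.0465] turn [0.03 0.   0.  ] shift now [ 0.05 -0.15  0.02] after turn [ 0.05 -0.15  0.02] F [-0.6  0.4 -0.5] grip 0.178
```

Request:
jog_arm --pt "0 0 0 0.1 0 0 0.8" --pt "0 0 0 0 0 0 0.8" --pt "0 0 0 0 0 0 1.9" --pt "0 0 0 0 0 0 2.5" --pt "0 0 0 0 0 0 4" --pt "0 0 0 0 0 0 4" --pt "0 0 0 -4 0 0 4" --pt "0 0 0 -5 0 0 4" --pt "0 0 0 -3 0 0 4" --pt "0 0 0 0 0 0 4"

```text
time: 10.2
position: [0.5166, 0.1289, 0.1681]
tool_rot: [0.218, 1.555, -0.217]
ft_force: [-0.1, -0.5, -1.1]
grip_width: 0.458
```

```bash
python3 - <<'E'
from h import *
s=get_state();im,d=get_image("wrist");cv2.imwrite("pics/w5.png",im[:,:,::-1]);np.savez("w5.npz",d=d,p=s["position"],r=s["tool_rot"])
o,rays,P=wcloud(d,s["position"],s["tool_rot"])
th=np.radians(74.1);Y=np.array([np.cos(th),np.sin(th),0]);X=np.array([Y[1],-Y[0],0]);O=np.array([.4949,.0576,0])
im,d=get_image("top");cv2.imwrite("pics/t1.png",cv2.resize(im[130:280,340:490,::-1],None,fx=4,fy=4))
# closed fingers pushing: tool z along +Y
plan(O+.105*Y+[0,0,.15],tgt_R([0,0,-1],Y))
E
```

```text
t 10.3 pos [0.5146 0.1281 0.165 ] turn [-8.998e+01 -4.000e-02  2.000e-02] shift now [1.5  3.18 0.04] after turn [ 1.5  -0.04  3.18] F [ 0.1  0.1 -0.5] grip 0.461
```

View pics/t1.png

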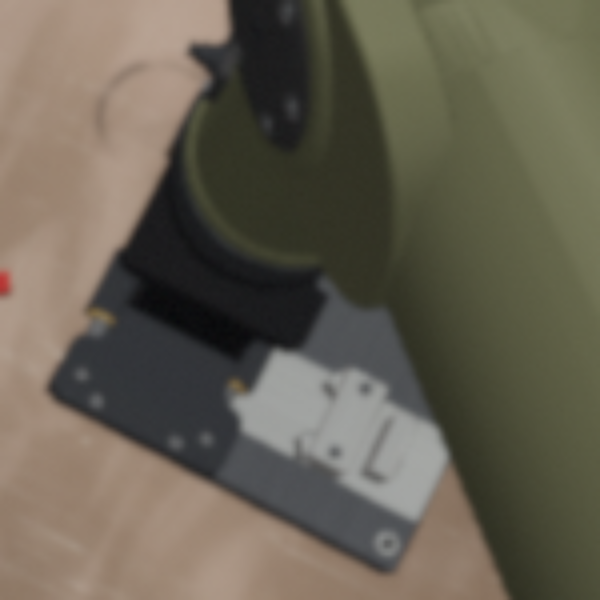

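View pics/w5.png

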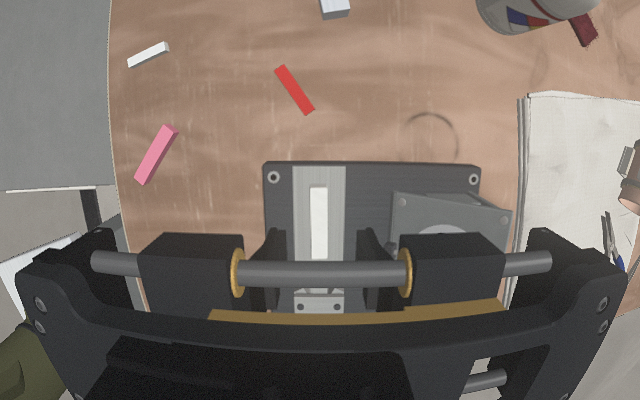

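The bar lies centred and parallel on the track in the wrist view (u 310–327, v 187–258, track 293–345). Now I turn the tool 90° with the jaws shut, for pushing.

Request:
jog_arm --pt "-10 0 0 0 0 0 0" --pt "-10 0 0 0 0 0 0" --pt "-10 0 0 0 0 0 0" --pt "-10 0 0 0 0 0 0" --pt "-10 0 0 0 0 0 0" --pt "-10 0 0 0 0 0 0" --pt "-10 0 0 0 0 0 0" --pt "-10 0 0 0 0 0 0" --pt "-10 0 0 0 0 3.6 0" --pt "0 0 0 0 0 0 0"

```text
time: 11.55
position: [0.5296, 0.1631, 0.1639]
tool_rot: [-1.002, 1.327, 1.009]
ft_force: [0.0, 0.4, -0.2]
grip_width: 0.005
```

```bash
python3 - <<'E'
from h import *
s=get_state();im,d=get_image("wrist");cv2.imwrite("pics/w6.png",im[:,:,::-1]);np.savez("w6.npz",d=d,p=s["position"],r=s["tool_rot"])
o,rays,P=wcloud(cv2.medianBlur(d,3),s["position"],s["tool_rot"])
th=np.radians(74.1);Y=np.array([np.cos(th),np.sin(th),0]);X=np.array([Y[1],-Y[0],0]);O=np.array([.4949,.0576,0]);G=np.stack([X,Y,[0,0,1]],1)
plan(O+.108*Y+[0,0,.047],tgt_R([0,0,-1],Y));print(s["joint_positions"].round(2))
Q=(P-O)@G*1000
m=(Q[...,2]>34)&(Q[...,2]<46)&(abs(Q[...,0])<25)&(Q[...,1]>-5)&(Q[...,1]<100);print(m.sum())
if m.sum()>20:
    q=Q[big(m)];print(cv2.minAreaRect(q[:,:2].astype(np.float32)),np.median(q[:,2]))
E
```

```text
t 11.6 pos [0.5294 0.1616 0.1639] turn [ 0.1   0.   -0.21] shift now [11.69  0.43 -0.15] after turn [11.69  0.47 -0.15] F [ 0.3 -0.1 -1. ] grip 0.008
[ 0.52  0.32 -1.01  1.76  0.28  1.22  0.73]
1379
((-0.10512971878051758, 45.31977081298828), (16.214454650878906, 72.21322631835938), 0.7077085971832275) 39.69030214344449
```

View pics/w6.png

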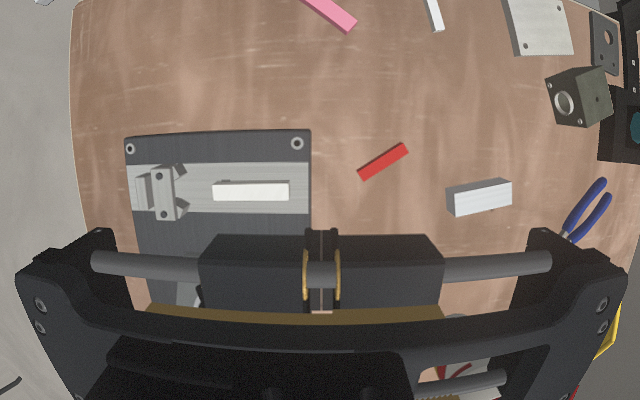

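The bar measures 72x16 mm at gauge (−0.1, 45.3), top z 39.7 mm and aligned to 0.7°. Lowering the shut fingers behind its tail.

Request:
jog_arm --pt "0 0 0 5 0.45 0 0" --pt "0 0 0 4 0 0 0" --pt "0 0 0 2.6 0 0 0" --pt "0 0 0 0 0 0 0" --pt "0 0 0 0 0 0 0" --squeeze 20

```text
time: 12.22
position: [0.5265, 0.1618, 0.0502]
tool_rot: [-1.003, 1.328, 1.002]
ft_force: [0.1, -0.3, -0.1]
grip_width: 0.009
```

```bash
cat >> h.py <<'E'
th=np.radians(74.1);Y=np.array([np.cos(th),np.sin(th),0]);X=np.array([Y[1],-Y[0],0]);O=np.array([.4949,.0576,0]);G=np.stack([X,Y,[0,0,1]],1)
def g(): 
    s=get_state();print("gauge TCP",((s["position"]-O)@G*1000).round(1),"F gauge",(s["ft_force"]@G).round(1),"t",s["time"])
E
python3 -c "
from h import *
g();plan(O+.027*Y+[0,0,.047],tgt_R([0,0,-1],Y))"
```

```text
gauge TCP [  1.9 108.8  50.2] F gauge [ 0.2 -0.2 -0.1] t 12.225
t 12.22 pos [0.5265 0.1618 0.0502] turn [-0.02  0.    0.04] shift now [ 0.32  0.18 -8.18] after turn [ 0.32  0.19 -8.18] F [ 0.1 -0.3 -0.1] grip 0.009
```

Request:
jog_arm --pt "0 0 0 0.2 0.15 -0.5 0" --pt "0 0 0 0 0 -1 0" --pt "0 0 0 0 0 -1 0" --pt "0 0 0 0 0 -1 0" --pt "0 0 0 0 0 0 0" --pt "0 0 0 0 0 0 0"

```text
time: 12.98
position: [0.5151, 0.1284, 0.0474]
tool_rot: [-1.003, 1.328, 1.002]
ft_force: [0.3, 0.1, -0.2]
grip_width: 0.004
```

```bash
python3 - <<'E'
from h import *
g()
s=get_state();im,d=get_image("wrist");cv2.imwrite("pics/w7.png",im[:,:,::-1])
o,rays,P=wcloud(cv2.medianBlur(d,3),s["position"],s["tool_rot"])
Q=(P-O)@G*1000
m=(Q[...,2]>34)&(Q[...,2]<46)&(abs(Q[...,0])<25)&(Q[...,1]>-25)&(Q[...,1]<100);print(m.sum())
q=Q[big(m)];print(cv2.minAreaRect(q[:,:2].astype(np.float32)),np.median(q[:,2]))
E
```

```text
gauge TCP [-0.  73.6 47.4] F gauge [ 0.2  0.2 -0.2] t 12.975
1115
((-2.52781343460083, 1.1540136337280273), (11.903071403503418, 25.127933502197266), 1.3200814723968506) 39.711028498072096
```

View pics/w7.png

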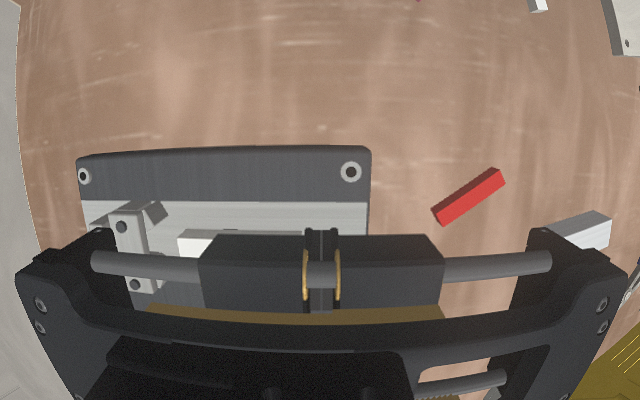

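Request:
jog_arm --pt "0 0 0 0 0 -0.7 0" --pt "0 0 0 0 0 -0.7 0" --pt "0 0 0 0 0 -0.7 0" --pt "0 0 0 0 0 -0.7 0" --pt "0 0 0 0 0 0 0"

```text
time: 13.65
position: [0.5073, 0.1006, 0.0474]
tool_rot: [-1.002, 1.329, 1.002]
ft_force: [-0.5, -0.2, -1.2]
grip_width: 0.005
```

```bash
python3 - <<'E'
from h import *
g()
im,d=get_image("side");cv2.imwrite("pics/s3.png",cv2.resize(im[160:270,340:480,::-1],None,fx=5,fy=5))
E
```

```text
gauge TCP [ 0.2 44.8 47.4] F gauge [-0.4 -0.4 -1.2] t 13.65
```

View pics/s3.png

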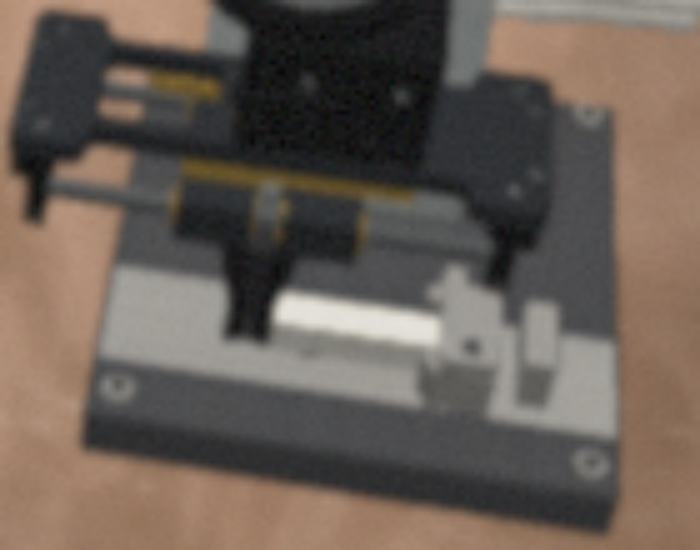

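The nose has entered the bridge (crop, about (440,330)) and the force stays low. Pushing on.

Request:
jog_arm --pt "0 0 0 0 0 -0.5 0" --pt "0 0 0 0 0 -0.5 0" --pt "0 0 0 0 0 -0.5 0" --pt "0 0 0 0 0 0 0" --pt "0 0 0 0 0 0 0"

```text
time: 14.32
position: [0.5034, 0.0872, 0.0475]
tool_rot: [-1.003, 1.328, 1.003]
ft_force: [0.6, 0.2, -0.2]
grip_width: 0.006
```

```bash
python3 -c "
from h import *
g()"
```

```text
gauge TCP [ 0.  30.7 47.5] F gauge [ 0.5  0.3 -0.2] t 14.325
```

Request:
jog_arm --pt "0 0 0 0 0 -0.2 0" --pt "0 0 0 0 0 -0.2 0" --pt "0 0 0 0 0 0 0" --pt "0 0 0 0 0 0 0"

```text
time: 14.82
position: [0.5023, 0.0834, 0.0475]
tool_rot: [-1.003, 1.328, 1.003]
ft_force: [-0.1, -0.9, 0.3]
grip_width: 0.005
```

```bash
python3 - <<'E'
from h import *
g()
im,d=get_image("side");cv2.imwrite("pics/s4.png",cv2.resize(im[160:270,340:480,::-1],None,fx=5,fy=5))
E
```

```text
gauge TCP [ 0.1 26.8 47.5] F gauge [ 0.1 -0.9  0.3] t 14.825
```

View pics/s4.png

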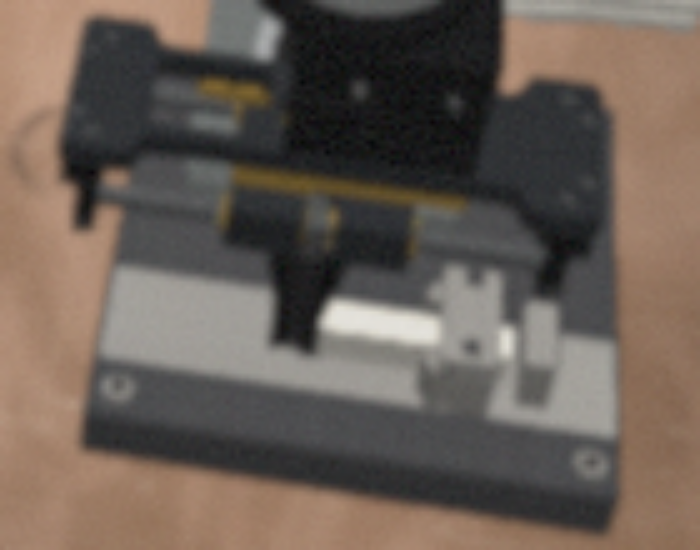

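Through the bridge, a few mm short of the stop. Slow steps until it makes contact.

Request:
jog_arm --pt "0 0 0 0 0 -0.1 0" --pt "0 0 0 0 0 -0.1 0" --pt "0 0 0 0 0 0 0" --pt "0 0 0 0 0 0 0"

```text
time: 15.38
position: [0.5018, 0.0815, 0.0475]
tool_rot: [-1.003, 1.328, 1.003]
ft_force: [-0.7, -0.3, -0.1]
grip_width: 0.006
```

Request:
jog_arm --pt "0 0 0 0 0 -0.1 0" --pt "0 0 0 0 0 0 0" --pt "0 0 0 0 0 0 0"

```text
time: 15.75
position: [0.5015, 0.0806, 0.0475]
tool_rot: [-1.003, 1.328, 1.003]
ft_force: [0.6, 0.1, 0.4]
grip_width: 0.002
```

Request:
jog_arm --pt "0 0 0 0 0 -0.1 0" --pt "0 0 0 0 0 0 0" --pt "0 0 0 0 0 0 0"

```text
time: 16.12
position: [0.5013, 0.0796, 0.0475]
tool_rot: [-1.003, 1.328, 1.003]
ft_force: [-0.4, 0.3, 0.4]
grip_width: 0.005
```

```bash
python3 - <<'E'
from h import *
g()
im,d=get_image("side");cv2.imwrite("pics/s5.png",cv2.resize(im[160:270,340:480,::-1],None,fx=5,fy=5))
E
```

```text
gauge TCP [ 0.1 22.9 47.5] F gauge [-0.5  0.2  0.4] t 16.125
```

View pics/s5.png

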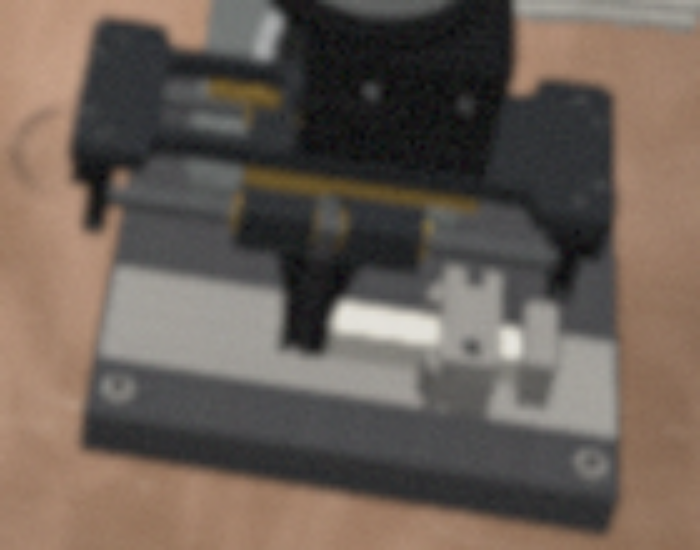

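Request:
jog_arm --pt "0 0 0 0 0 -0.1 0" --pt "0 0 0 0 0 0 0" --pt "0 0 0 0 0 0 0"

```text
time: 16.55
position: [0.5012, 0.0793, 0.0476]
tool_rot: [-1.003, 1.327, 1.003]
ft_force: [1.0, 2.8, -0.4]
grip_width: 0.004
```

Request:
jog_arm --pt "0 0 0 0 0 -0.1 0" --pt "0 0 0 0 0 0 0" --pt "0 0 0 0 0 0 0"

```text
time: 16.92
position: [0.5012, 0.0792, 0.0478]
tool_rot: [-1.002, 1.325, 1.004]
ft_force: [1.3, 5.0, -0.9]
grip_width: 0.005
```

```bash
python3 -c "
from h import *
g()"
```

```text
gauge TCP [ 0.2 22.5 47.8] F gauge [-0.1  5.2 -0.9] t 16.925
```

Contact: about 5 N along the track with no more motion, so the bar is home. I back off, rise and measure the bar and the knob.

Request:
jog_arm --pt "0 0 0 0 0 1 0" --pt "0 0 0 0 0 3 0" --pt "0 0 0 0 0 4 0" --pt "0 0 0 -5 0 2 0" --pt "0 0 0 -5 0 0 3" --pt "0 0 0 -4 0 0 3" --pt "0 0 0 0 0 0 3" --pt "0 0 0 0 0 0 3"

```text
time: 17.92
position: [0.5276, 0.1731, 0.1866]
tool_rot: [-1.003, 1.33, 1.002]
ft_force: [-0.3, 0.1, -0.7]
grip_width: 0.32
```

```bash
python3 - <<'E'
from h import *
g()
im,d=get_image("side");cv2.imwrite("pics/s6.png",cv2.resize(im[160:270,340:480,::-1],None,fx=5,fy=5))
Q=(cloud("side",cv2.medianBlur(d,3))-O)@G*1000
m=(Q[...,2]>33)&(Q[...,2]<46)&(abs(Q[...,0])<20)&(Q[...,1]>-25)&(Q[...,1]<50);q=Q[big(m)];print("side",m.sum(),cv2.minAreaRect(q[:,:2].astype(np.float32)),q[:,1].max())
s=get_state();im,d=get_image("wrist");cv2.imwrite("pics/w8.png",im[:,:,::-1]);np.savez("w8.npz",d=d,p=s["position"],r=s["tool_rot"])
o,rays,P=wcloud(cv2.medianBlur(d,3),s["position"],s["tool_rot"])
Q=(P-O)@G*1000
m=(Q[...,2]>33)&(Q[...,2]<46)&(abs(Q[...,0])<20)&(Q[...,1]>-25)&(Q[...,1]<50);print(m.sum())
if m.sum()>5: q=Q[big(m)];print(cv2.minAreaRect(q[:,:2].astype(np.float32)),np.median(q[:,2]))
E
```

```text
gauge TCP [ -0.2 120.1 186.6] F gauge [-0.3  0.1 -0.7] t 17.925
side 207 ((-0.123443603515625, -5.280693054199219), (38.811973571777344, 39.07722091674805), 89.43109893798828) 14.076428193156783
628
((0.7404923439025879, -6.201606750488281), (37.64175796508789, 16.2203426361084), 89.21839904785156) 39.69766573455724
```

View pics/s6.png

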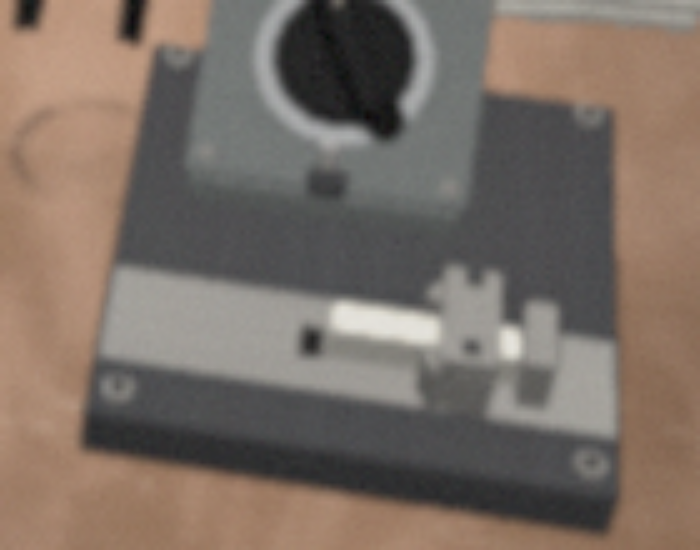

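View pics/w8.png

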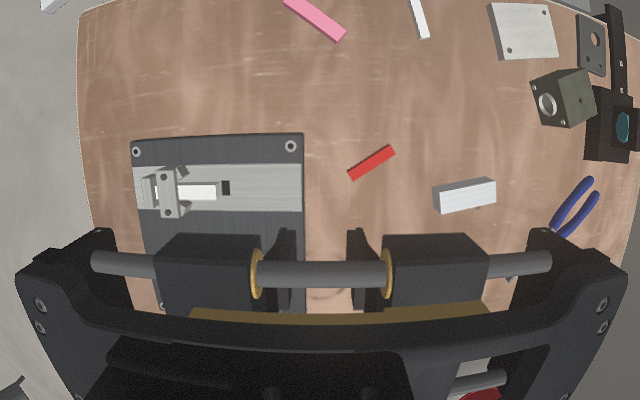

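The bar is home: its tail is at gauge y≈12.6 mm (12 nominal), and the slot at (225,188) is clear behind it. Next I measure the knob fin from the earlier wrist view and the first views.

```bash
cat >> h.py <<'E'
c35,s35=np.cos(np.radians(35)),np.sin(np.radians(35))
NR=np.array([-s35,0,c35]);U=np.array([c35,0,s35])
def fin(Q,lab):
    s=(Q[...,2]>34)&(Q[...,2]<140)&(Q[...,0]>35)&(Q[...,0]<190)&(abs(Q[...,1])<95);h=Q@NR
    b=h[s];hist,ed=np.histogram(b,bins=np.arange(-60,80,2));base=np.median(b[abs(b-ed[hist.argmax()]-1)<3])
    m=s&(h-base>32)&(h-base<48);m=big(m);q=Q[m];uv=np.c_[q@U,q[:,1]]
    (cu,cy),wh,an=cv2.minAreaRect(uv.astype(np.float32))
    w=uv-uv.mean(0);ev,V=np.linalg.eigh(w.T@w);pc=np.degrees(np.arctan2(V[1,1],V[0,1]));pc=(pc+90)%180-90
    hc=np.median(q@NR); pt=cu*U+hc*NR;pt[1]=cy
    print(lab,m.sum(),"base",round(base,1),"fin h",round(hc-base,1),"rect",np.round([cu,cy,*wh,an],1),"pca",round(pc,1),"top centre gauge",pt.round(1))
    return pt,pc
E
python3 - <<'E'
from h import *
f=np.load("w1.npz");o,r,P=wcloud(cv2.medianBlur(f["d"],3),f["p"],f["r"]);fin((P-O)@G*1000,"w1")
for n in("top","side"): fin((cloud(n,cv2.medianBlur(np.load(n+"0.npy"),3))-O)@G*1000,n)
im,d=get_image("side");fin((cloud("side",cv2.medianBlur(d,3))-O)@G*1000,"side now")
E
```

```text
w1 979 base -6.1 fin h 38.6 rect [134.9  20.6  63.9  14.6  27.9] pca 28.1 top centre gauge [ 91.9  20.6 104. ]
top 222 base -6.7 fin h 38.5 rect [136.8  19.3  62.   13.4  28.8] pca 27.8 top centre gauge [ 93.8  19.3 104.4]
side 231 base -6.8 fin h 38.1 rect [136.   21.8  63.7  14.3  27.7] pca 27.5 top centre gauge [ 93.4  21.8 103.6]
side now 234 base -6.7 fin h 38.1 rect [136.6  22.1  65.4  14.4  28.5] pca 27.7 top centre gauge [ 93.9  22.1 104.1]
```

```bash
cat >> h.py <<'E'
def knob_pose(out,ang=28.0):
    a=np.radians(ang);z=-np.sin(a)*U+np.cos(a)*np.array([0,1,0])
    Rt=tgt_R(G@(-NR),G@z)
    p=np.array([93.2,20.7,104.2])-8*NR+(out-31)*NR
    return O+G@p/1000,Rt
E
python3 -c "
from h import *
print(knob_pose(131)[0]);plan(*knob_pose(131));plan(*knob_pose(32))
print(get_state()['joint_positions'].round(2))"
```

```text
[0.53945509 0.06643161 0.17956199]
t 18.07 pos [0.5272 0.1733 0.186 ] turn [-27.06   8.5  -34.45] shift now [ 0.65 -4.1  -9.94] after turn [  2.88   2.02 -10.19] F [ 0.4  0.5 -0.3] grip 0.342
t 18.07 pos [0.5272 0.1733 0.186 ] turn [-27.06   8.5  -34.45] shift now [ 8.74 -9.8  -9.93] after turn [ 12.78   2.02 -10.19] F [ 0.4  0.5 -0.3] grip 0.342
[ 0.51  0.3  -1.02  1.73  0.27  1.26  0.72]
```

Request:
jog_arm --pt "-5.4 1.7 -6.9 0 0 0 4" --pt "-5.4 1.7 -6.9 0 0 0 4" --pt "-5.4 1.7 -6.9 0 0 0 4" --pt "-5.4 1.7 -6.9 0 0 0 4" --pt "-5.4 1.7 -6.9 0 0 0 4" --pt "0 0 0 0 0 0 4" --pt "0 0 0 0 0 0 4"

```text
time: 18.95
position: [0.5286, 0.1738, 0.1878]
tool_rot: [-1.733, 0.82, 0.789]
ft_force: [-0.2, 0.1, 0.0]
grip_width: 0.454
```

```bash
python3 -c "
from h import *
plan(*knob_pose(131))
print(get_state()['joint_positions'].round(2))"
```

```text
t 18.95 pos [0.5286 0.1738 0.1878] turn [-0.24  0.01  0.12] shift now [  2.96   2.21 -10.17] after turn [  2.96   2.24 -10.16] F [-0.2  0.1  0. ] grip 0.454
[ 0.54 -0.16 -1.11  2.13  0.48  0.72  0.88]
```

Request:
jog_arm --pt "0 0 0 0.5 0.7 -3.4 4" --pt "0 0 0 0.5 0.7 -3.4 4" --pt "0 0 0 0.9 0.8 -3.36 4" --pt "0 0 0 1 0 0 4" --pt "0 0 0 0 0 0 4" --pt "0 0 0 0 0 0 4"

```text
time: 19.7
position: [0.5393, 0.0682, 0.1799]
tool_rot: [-1.735, 0.817, 0.791]
ft_force: [-0.1, 0.1, 0.0]
grip_width: 0.461
```

```bash
python3 - <<'E'
from h import *
s=get_state();im,d=get_image("wrist");cv2.imwrite("pics/w9.png",im[:,:,::-1])
o,rays,P=wcloud(cv2.medianBlur(d,3),s["position"],s["tool_rot"])
fin((P-O)@G*1000,"w9")
plan(*knob_pose(32))
print(s['joint_positions'].round(2))
im,d=get_image("side");cv2.imwrite("pics/s7.png",cv2.resize(im[110:270,320:480,::-1],None,fx=3.7,fy=3.7))
E
```

```text
w9 1290 base -7.0 fin h 38.7 rect [134.9  20.5  63.8  13.4  27.6] pca 28.0 top centre gauge [ 92.3  20.5 103.3]
t 19.75 pos [0.5393 0.0682 0.1801] turn [-0.05  0.06  0.22] shift now [ 9.98  0.09 -0.16] after turn [ 9.98  0.05 -0.15] F [-0.2 -0.7  1.3] grip 0.458
[ 0.48 -0.23 -0.8   2.23  0.33  0.59  1.21]
```

View pics/w9.png

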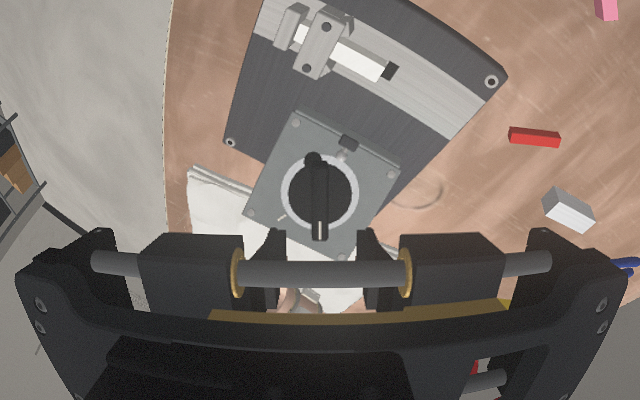

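View pics/s7.png

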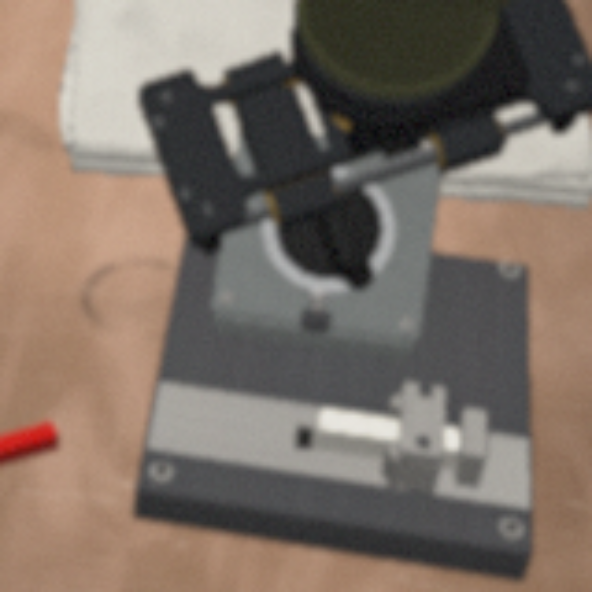

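The fin is vertical in the wrist view at u≈319 and centred between the jaws. The turn and lateral errors are under 2 mm. Advancing.

Request:
jog_arm --pt "0 0 0 3 0 -0.1 4" --pt "0 0 0 3 0 0 4" --pt "0 0 0 2 0 0 4" --pt "0 0 0 1 0 0 4" --pt "0 0 0 0 0 0 4" --pt "0 0 0 0 0 0 4"

```text
time: 20.55
position: [0.5891, 0.0523, 0.1072]
tool_rot: [-1.736, 0.818, 0.789]
ft_force: [0.2, 0.4, -0.3]
grip_width: 0.456
```

```bash
python3 -c "
from h import *
plan(*knob_pose(32))
print(get_state()['joint_positions'].round(2))"
```

```text
t 20.55 pos [0.5891 0.0523 0.1072] turn [-0.08 -0.01  0.25] shift now [1.01 0.07 0.03] after turn [1.01 0.07 0.03] F [ 0.2  0.4 -0.3] grip 0.456
[ 0.61  0.08 -0.94  2.21  0.88  0.52  0.77]
```

Request:
jog_arm --pt "0 0 0 0.9 0 0 4" --pt "0 0 0 0 0 0 4" --pt "0 0 0 0 0 0 2" --pt "0 0 0 0 0 0 0.5" --pt "0 0 0 0 0 0 0.5" --pt "0 0 0 0 0 0 0.5" --pt "0 0 0 0 0 0 0.5" --squeeze 60

```text
time: 21.42
position: [0.5938, 0.0516, 0.0992]
tool_rot: [-1.736, 0.817, 0.79]
ft_force: [-2.2, 4.3, 0.7]
grip_width: 0.156
```

```bash
python3 -c "
from h import *
plan(*knob_pose(32))
print(get_state()['torque'].round(2))"
```

```text
t 21.43 pos [0.5938 0.0516 0.0992] turn [-0.05  0.07  0.24] shift now [ 0.09  0.03 -0.05] after turn [ 0.09  0.03 -0.05] F [-2.2  4.3  0.7] grip 0.156
[0.88 0.81 0.3 ]
```

Fin gripped at 13.6 mm. Turning clockwise, which is positive about tool x.

Request:
jog_arm --pt "6 0 0 0 0 0 0.5" --pt "6 0 0 0 0 0 0.5" --pt "6 0 0 0 0 0 0.5" --pt "6 0 0 0 0 0 0.5" --pt "0 0 0 0 0 0 0.5"

```text
time: 22.05
position: [0.5938, 0.0513, 0.0993]
tool_rot: [-1.363, 0.91, 0.569]
ft_force: [-3.5, 4.0, 2.3]
grip_width: 0.159
```

```bash
python3 -c "
from h import *
plan(*knob_pose(32,4))
s=get_state();print(s['torque'].round(2), 'along tool x',(R.from_rotvec(s['tool_rot']).as_matrix().T@s['torque']).round(2))"
```

```text
t 22.05 pos [0.5938 0.0513 0.0993] turn [0.   0.13 0.2 ] shift now [ 0.09  0.02 -0.03] after turn [ 0.09  0.02 -0.03] F [-3.5  4.   2.3] grip 0.159
[0.86 0.89 0.25] along tool x [ 0.13 -0.7   1.04]
```

Request:
jog_arm --pt "6 0 0 0 0 0 0.5" --pt "6 0 0 0 0 0 0.5" --pt "6 0 0 0 0 0 0.5" --pt "6 0 0 0 0 0 0.5" --pt "0 0 0 0 0 0 0.5"

```text
time: 22.68
position: [0.5938, 0.051, 0.0993]
tool_rot: [-0.984, 0.966, 0.352]
ft_force: [-4.2, 3.5, 2.5]
grip_width: 0.157
```

```bash
python3 -c "
from h import *
plan(*knob_pose(32,-20))
s=get_state();print(s['torque'].round(2), 'along tool x',(R.from_rotvec(s['tool_rot']).as_matrix().T@s['torque']).round(2));print(s['joint_positions'].round(2))"
```

```text
t 22.68 pos [0.5938 0.051  0.0993] turn [-0.04  0.16  0.13] shift now [ 0.09  0.02 -0.01] after turn [ 0.09  0.02 -0.01] F [-4.2  3.5  2.5] grip 0.157
[ 0.8   0.84 -0.01] along tool x [ 0.32 -0.05  1.11]
[ 0.53  0.1  -0.87  2.2   0.92  0.52 -0.11]
```

Request:
jog_arm --pt "3 0 0 0 0 0 0.5" --pt "3 0 0 0 0 0 0.5" --pt "0 0 0 0 0 0 0.5"

```text
time: 23.05
position: [0.5937, 0.0509, 0.0992]
tool_rot: [-0.89, 0.975, 0.299]
ft_force: [-4.6, 3.5, 3.1]
grip_width: 0.154
```

```bash
python3 -c "
from h import *
plan(*knob_pose(32,-26))
s=get_state();print(s['torque'].round(2), 'along tool x',(R.from_rotvec(s['tool_rot']).as_matrix().T@s['torque']).round(2))
im,d=get_image('side');cv2.imwrite('pics/s8.png',cv2.resize(im[110:270,320:480,::-1],None,fx=3.7,fy=3.7))"
```

```text
t 23.05 pos [0.5937 0.0509 0.0992] turn [0.03 0.17 0.12] shift now [ 0.08  0.01 -0.  ] after turn [ 0.08  0.01 -0.  ] F [-4.6  3.5  3.1] grip 0.154
[0.73 0.94 0.16] along tool x [0.12 0.07 1.19]
```

View pics/s8.png

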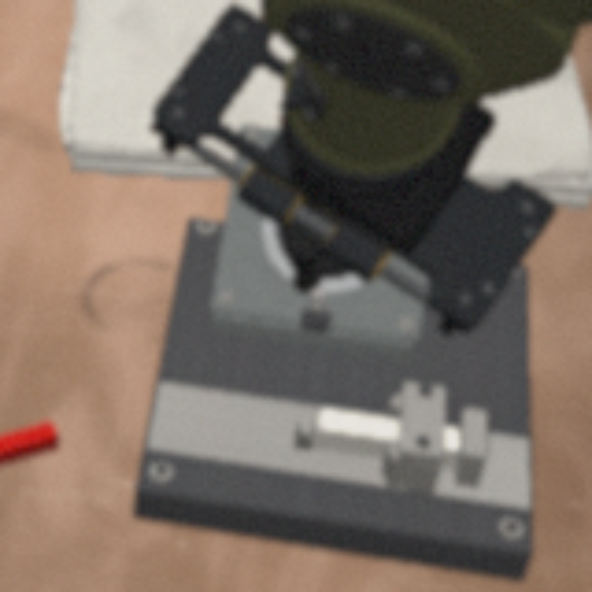

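The pin is up in the slot at crop (305,432) and the knob has turned 54°. I'll turn a little further to find the mechanical end.

Request:
jog_arm --pt "2 0 0 0 0 0 0.5" --pt "0 0 0 0 0 0 0.5" --pt "0 0 0 0 0 0 0.5"

```text
time: 23.48
position: [0.5936, 0.0509, 0.0992]
tool_rot: [-0.859, 0.978, 0.281]
ft_force: [-4.2, 3.8, 2.5]
grip_width: 0.154
```

```bash
python3 -c "
from h import *
plan(*knob_pose(32,-28))
s=get_state();print(s['torque'].round(2), 'along tool x',(R.from_rotvec(s['tool_rot']).as_matrix().T@s['torque']).round(2))"
```

```text
t 23.48 pos [0.5936 0.0509 0.0992] turn [0.06 0.16 0.11] shift now [0.08 0.01 0.01] after turn [0.08 0.01 0.01] F [-4.2  3.8  2.5] grip 0.154
[0.61 1.02 0.19] along tool x [0.02 0.22 1.19]
```

Request:
jog_arm --pt "2 0 0 0 0 0 0.5" --pt "0 0 0 0 0 0 0.5" --pt "0 0 0 0 0 0 0.5"

```text
time: 23.85
position: [0.5936, 0.0509, 0.0992]
tool_rot: [-0.829, 0.98, 0.264]
ft_force: [-3.9, 3.5, 2.1]
grip_width: 0.155
```

```bash
python3 -c "
from h import *
plan(*knob_pose(32,-30))
s=get_state();print(s['torque'].round(2), 'along tool x',(R.from_rotvec(s['tool_rot']).as_matrix().T@s['torque']).round(2))"
```

```text
t 23.85 pos [0.5936 0.0509 0.0992] turn [0.18 0.17 0.13] shift now [0.08 0.01 0.01] after turn [0.08 0.01 0.01] F [-3.9  3.5  2.1] grip 0.155
[0.31 1.04 0.54] along tool x [-0.43  0.26  1.1 ]
```

The torque jumped to −0.43 N m, so the knob is at its mechanical end. Easing back 1.5°, opening, and pulling straight out.

Request:
jog_arm --pt "-1.5 0 0 0 0 0 0.5" --pt "0 0 0 0 0 0 0.5" --pt "0 0 0 0 0 0 2.5" --pt "0 0 0 0 0 0 4" --pt "0 0 0 0 0 0 4" --pt "0 0 0 -2 0 0 4" --pt "0 0 0 -4 0 0 4" --pt "0 0 0 -4 0 0 4" --pt "0 0 0 0 0 0 4" --pt "0 0 0 0 0 0 4"

```text
time: 25.1
position: [0.5384, 0.0654, 0.1807]
tool_rot: [-0.849, 0.979, 0.274]
ft_force: [-0.8, 0.2, 0.3]
grip_width: 0.458
```

```bash
python3 - <<'E'
from h import *
g();s=get_state();im,d=get_image("wrist");cv2.imwrite("pics/w10.png",im[:,:,::-1])
o,rays,P=wcloud(cv2.medianBlur(d,3),s["position"],s["tool_rot"]);Q=(P-O)@G*1000
fin(Q,"w10")
m=(Q[...,2]>35)&(Q[...,2]<46)&(abs(Q[...,0])<20)&(Q[...,1]>-25)&(Q[...,1]<14.5);q=Q[big(m)];print(m.sum(),cv2.minAreaRect(q[:,:2].astype(np.float32)),np.median(q[:,2]))
m=(Q[...,2]>28)&(Q[...,2]<38)&(abs(Q[...,0])<10)&(Q[...,1]>14.5)&(Q[...,1]<25);print("pin",m.sum(),np.median(Q[m],0) if m.any() else 0)
im,d=get_image("side");cv2.imwrite("pics/s9.png",cv2.resize(im[110:270,320:480,::-1],None,fx=3.7,fy=3.7))
fin((cloud("side",cv2.medianBlur(d,3))-O)@G*1000,"side")
print(s["joint_positions"].round(2))
E
```

```text
gauge TCP [ 39.7  19.4 180.7] F gauge [-0.8  0.   0.3] t 25.1
w10 1294 base -7.0 fin h 38.7 rect [135.1  20.5  13.3  63.5  61.2] pca -28.4 top centre gauge [ 92.5  20.5 103.5]
1045 ((0.9040708541870117, -6.119749069213867), (37.719234466552734, 16.580791473388672), 89.63618469238281) 39.67217661662592
pin 134 [-0.84742773 18.53651684 33.99704997]
side 174 base -6.9 fin h 38.4 rect [128.1  26.3  14.7  45.9  60.2] pca -28.7 top centre gauge [86.8 26.3 99.3]
[ 0.53 -0.24 -0.84  2.23  0.3   0.58  0.25]
```

View pics/w10.png

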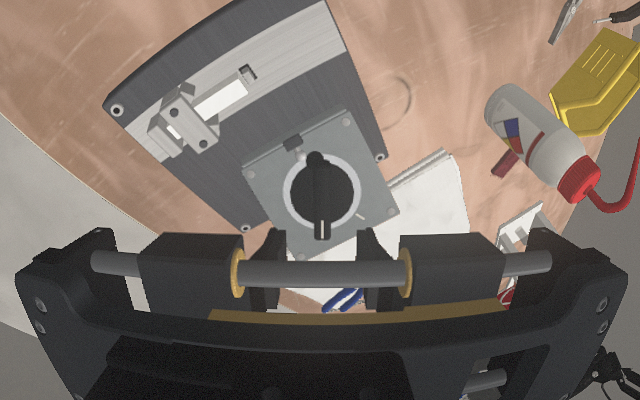

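View pics/s9.png

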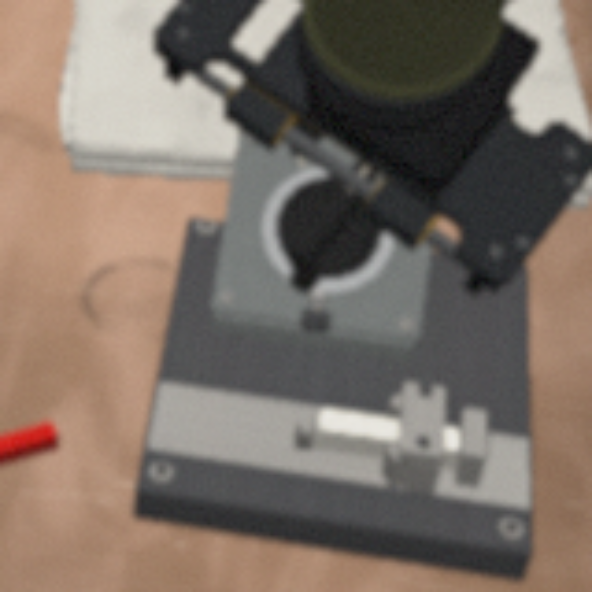

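The wrist view shows the pin up at (247,72): its top is at z = 34.0 mm, 10 mm above the track. The bar's tail is at y = 12.7 mm, the fin has turned 56.4° (0.98 rad), and the gripper is about 10 cm clear of the knob. Handing in.

```bash
python3 -c "
from bench import *
print(close_job())"
```

```text
the job is handed in; nothing more can be done
None
```

The slim bar is home against the end stop, the knob is locked with the stop pin up behind the bar, and the job was handed in at about 25 s. `close_job` reports no verdict, so the checks below are my own measurements.

**What I did:**
- I picked out the slim bar at top-view pixel (291,219): 72x16 mm, top at 16 mm, and the larger of the two bars in its colour.
- I laid it on the track at gauge (−0.1, 45.3) mm. Then I pushed its tail with shut fingers until the force rose to about 5 N and it stopped moving. I pushed instead of gripping all the way because the gripper body would have met the knob.
- I gripped the knob's fin and turned it clockwise until the torque jumped to 0.43 N m, which is the mechanical end. Then I let go and pulled back about 10 cm.

**Last checks, from the wrist camera:**

| Check | Measured | Expected |
|---|---|---|
| Bar tail, gauge y | 12.7 mm | 12 mm when home |
| Bar sideways offset, gauge x | 0.9 mm | within ±6 mm |
| Bar angle to the track | 0.4° | below 8.6° |
| Stop pin top | 34.0 mm, 10 mm above the track | 10 mm above the track |
| Fin turned from its start position | 56.4° (about 0.98 rad) | locked at 1.0 rad |

**Disagreements and gaps:**
- The last side-view reading of the fin's centre was off by 5–6 mm because the gripper hid part of it. Its angle, −28.7°, agreed with the wrist view's −28.4°.
- I did not re-measure the thick bar, the steel block or the flat block at the end. The arm never went near them, and they looked unmoved in the pictures along the way.

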